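# Stack and clamp a laminated blank in the glue-up press

### The arm

A 6-joint arm with a two-finger parallel gripper is mounted at the origin on a cart in front of the work surface, level with it; the furniture and walls round the work are solid. World frame = base frame: x ahead of the robot, y to its left, z up, the work surface at z = 0. Lengths are in m, angles in rad, forces in N, time in s.
With the tool pointing down it reaches from about 0.35 to 0.95 m from the base axis. Payload 17.4 kg.
Tool frame: the origin (TCP) lies midway between the tips of the shut fingers; the grasp point (between the pads) lies 19 mm behind it; z points along the fingers, y is the line along which they close (so a half turn about z gives the same grasp; the last joint's range is limited). The gripper opens to 93 mm and grips with 3 to 60 N. Pads are 15 mm wide; open, the fingers measure 128 mm over their backs; the gripper's body (75 mm by 188 mm) begins 65 mm behind the grasp point.
Start: joints at [1.18, 0.116, 1.442, -0, 1.584, -0.038], TCP at [0.233, 0.633, 0.219] pointing down, gripper open.
Joint ranges: [-2.83, 2.83], [-0.83, 2.19], [0.07, 2.5], [-1.14, 4.28], [0.01, 3], [-2.97, 2.97]. Speed limits (rad/s): [1.89, 1.89, 2.22, 3.14, 3.14, 3.14].

### API

Orientations are given as a rotation vector (axis times angle).
In Python, from cell import readout, eyes, job gives the robot as it stands.
- The arm moves only by the tool play_rows, never from a script. Its argument "rows" is one flat list of numbers, 4 for each row, row after row: the shift along the world's x, y, z in mm, then the turn about the world's z in rad. A call has 1 to 5 rows; each row is the pose to reach, as a shift and turn from the pose commanded when the call began; what a row does not reach only later rows make up. A row lasts 1/8 s, in which the tool goes at most 62.5 mm and 10.7 degrees, less where a joint would pass 70% of its speed; a pose out of reach is approached as far as the arm can. A call with a gripper value outside its range is refused whole. "hand" is the opening in per cent of the stroke, from 0 (shut) to 100 (fully open), set as the call begins (left out, the last holds). The fingers move at their own pace and stop on an object; the grip force is fixed at half the most. Time passes only in rows, so rows that repeat a pose let the fingers close. It gives the time, the measured TCP pose, the force, the opening and the grip force at its end, in the units of the state.
- readout.read_state(): the state, without advancing time (a new reading comes with each control period).
- eyes.grab_frame(name): name is "scene" or "side" or "wrist"; returns the picture (420x560x3 uint8, red, green, blue); there is no depth.
- eyes.camera_params(name): a dict with "camera_matrix" (3x3 intrinsics, pixels), "world_from_camera" (4x4, takes a point from camera to world coordinates). Camera axes: x right, y down, z forward; pixel columns grow to the right and rows downward; lengths in m; the calibration is good to about 2 mm. A picture is of the moment at which its call begins: read the wrist's pose just before it. camera_params takes no time and is no camera call; for the wrist camera it gives the pose at the moment of the call.
- job.close_job(): hands the job in; it is judged then, once.
Trained networks look in the newest picture that a camera, given by its name, has taken for a name from the list of things; names that differ only in an ending like _2 or _b are one class to them, and where a whole thing is asked for, a point or a joint stands for the part that bears it (a point fixed in the world has none). Each returns a list of dicts, best first, with "p" (0 to 1); they miss things now and then, are a little off and sometimes report something else, mostly with a low value. They report only what shows in the picture. A call takes as long as a camera call. They do not tell look-alikes from the thing itself.
- eyes.masks_of(camera, target): "pixels" (420x560 bool, what is visible of it) and "bbox" ([left, top, width, height] in pixels, round what is visible of it).
The state is a dict: "time_s": time; "joint_positions": joint angles; "qd": joint speeds; "effort": joint torques, N m; "eef_pos": TCP position; "tool_rot": TCP orientation; "force": force on the tool from outside, world axes, zero at the start; "torque": the same for the moment, N m; "finger_gap": opening from 0.0 (shut) to 1.0 (fully open); "finger_force": force on a finger pad.
Only numpy, scipy, OpenCV 4.12 (cv2) and the standard library are available. Lean on these libraries where they do the work, as an engineer would, in place of code of your own. Each camera call takes 0.05 s, during which the arm holds its last target. There are 200 camera calls.

### The job

Make up the blank in the glue-up press: stack all the flat wooden boards that lie to the left of the press squarely on top of each other on the press's white block, edges flush. Then free the red clamp lever, slide the press head by its black knob until its pointer is at the red mark over the stack, swing the lever back to clamp it there, and only then crank the screw down (clockwise) until the red band above the pressing plate has just disappeared, not hard against the stop.

Things in the scene. Friction and masses are not known exactly. Their poses are not given: they have to be found in the camera images.
- press: the glue-up press, fixed: a plywood bed 225 x 440 mm, 18 mm thick (x -0.1275 to 0.0975, y -0.13 to 0.31), with two aluminium rails (tops 30 mm above the bench) for the blue head. Origin on the bench top under the centre of the white block; z up; y runs along the rails towards the end where the head is parked; the -x side faces the robot and has the scale strip with the red mark (at y = 0).
- block_top (a point): centre of the top face of the white pressing block that is fixed on the bed, 36 mm above the bench; axes as the press. The block is 62 mm (press x) by 110 mm (press y), the same outline as a board, and stands 6 mm above the plywood deck between the rails; the rails lie 57 to 73 mm either side of its middle, as high as the deck.
- head (a joint): position of the blue travelling head along the rails, m, growing along the press's y: 0 = the white pointer on its saddle is at the red mark, the plate exactly over the white block; parked at 0.17 to 0.21; stops at -0.03 and 0.215. It slides with about 3 N when the clamp lever is free and holds fast when clamped. The head is a bridge 146 mm wide (press x), its beam top 190 mm above the bench.
- head_knob (a point): centre of the upright black pull knob on the head's front saddle, by which the head is slid: 25 mm in diameter, its grip from 64 to 97 mm above the bench, this point at 77 mm; moves with the head, axes as the press. From the screw axis it lies at press x -0.100, y +0.088.
- lever (a joint): red clamp lever on the head's front saddle, rad: 0 = clamped (seen from above the lever points along -y of the press, turned 0.3 rad from there towards -x), 0.8 = free (stop; swung out further towards the press's -x, clockwise seen from above). Stays where it is left, about 10 to 14 N at the knob; below about 0.2 the head is held fast (it takes over 25 N to shift it), above 0.5 it slides freely.
- lever_pivot (a point): upright turning axis of the clamp lever, at the height of its knob's grip (69 mm above the bench); moves with the head, axes as the press. From the screw axis it lies at press x -0.095, y -0.030.
- lever_knob (a point): centre of the upright red knob at the lever's end, 22 mm in diameter, 69 mm above the bench, its top at 89 mm; 50 mm from the lever's pivot. The knob does not spin on the lever.
- crank (a joint): hand crank on top of the head, rad, growing clockwise seen from above; each full turn clockwise lowers the pressing plate by 16 mm. Starts between 0 and 2.5, stops at 0 and 28; stays where it is left. At 0 the plate's underside is 94 mm above the white block. Seen from above the crank arm points to the press's -x at 0, +y at pi/2. About 3 N at the handle turns it.
- crank_axis (a point): upright turning axis of the crank at the height of its handle's grip, 248 mm above the bench; moves with the head, axes as the press.
- crank_handle (a point): centre of the crank's upright black handle, 50 mm from the axis, 248 mm above the bench: a sleeve 20 mm in diameter and 50 mm tall (top at 272 mm) that spins freely on its pin, above a crank arm whose top is at 220 mm; it stays at this height while the plate goes down.
- plate (a joint): how far the sprung pressing plate is pushed up against its spring into the screw's foot, m: 0 = hanging free, its 8 mm tall red band fully in sight between plate and screw foot; 0.008 = the red band has just disappeared; 0.012 = hard against the stop. The spring pushes with 5 N at first, 16 N at 0.008.
- plate_face (a point): centre of the underside of the pressing plate, 50 x 90 mm (press x, y); axes as the press.
- board_a: one of up to four alike wooden boards (two, three or four are there), 62 mm (x) by 110 mm (y) by 18 mm thick, 0.12 kg, lying flat on the bench to the left of the press; origin at the centre of the face that is its underside at the start, z up. Either face may end up on top. Gripped across the 62 mm.
- board_b: one of up to four alike wooden boards (two, three or four are there), 62 mm (x) by 110 mm (y) by 18 mm thick, 0.12 kg, lying flat on the bench to the left of the press; origin at the centre of the face that is its underside at the start, z up. Either face may end up on top. Gripped across the 62 mm.
- board_c: one of up to four alike wooden boards (two, three or four are there), 62 mm (x) by 110 mm (y) by 18 mm thick, 0.12 kg, lying flat on the bench to the left of the press; origin at the centre of the face that is its underside at the start, z up. Either face may end up on top. Gripped across the 62 mm.
- board_d: one of up to four alike wooden boards (two, three or four are there), 62 mm (x) by 110 mm (y) by 18 mm thick, 0.12 kg, lying flat on the bench to the left of the press; origin at the centre of the face that is its underside at the start, z up. Either face may end up on top. Gripped across the 62 mm.
- glue: upright glue bottle behind the press, 58 mm in diameter, 159 mm tall; origin under its centre; stays where it is. Over the back of the bench hangs a wall cabinet: front edge 0.62 m ahead of the robot, underside 0.49 m above the bench.
- tape: yellow tape measure standing behind the press, 63 x 86 x 62 mm; origin under its centre; stays where it is.
Mind the look-alikes: they are no part of the job. Leave any yellow look-alike of the board_b alone.

How it is judged:
By the outcome, as a careful person would: the job done as asked, in the order asked, and still so for the second after the job is handed in, with the robot touching nothing.
Of board_a, board_b, board_c, board_d only 2 to 4 are there at a start; the rules pass over those that are not, and their reading is None.
At some moment in a run one of board_a, board_b, board_c, board_d may be knocked a few centimetres aside while the robot is not near it.
Once in a run the grip may slacken for a moment while it holds something.
It also fails if it takes over 210 s, if anything falls off the work surface, if the arm or the gripper's body presses on something with over 40 N, if the wrist force passes 120 N, or if a joint passes its speed limit or range.

## Working session

There is one attempt and no reset: what is moved stays moved. The work goes in short steps, Python scripts to look and compute and a tool call to move; the robot and the scene stay as the last step left them, time stands still between calls to the robot, and variables do not carry over. Pictures are saved under pics/ and viewed, at most 14 in all, crops included, and the job is handed in when it is done.

Besides the shell and the picture viewer there is one more tool, called after "Emit:" in YAML: its name, and indented under it one key for each argument. play_rows: Moves the arm, as the interface text tells. Its arguments: {"type":"object","properties":{"rows":{"type":"array"},"hand":{"type":"number"}},"required":["rows"]}

```bash
ls; mkdir -p pics
cat > h.py <<'E'
import numpy as np, cv2
from cell import readout, eyes, job
def save(cam,name):
    im=eyes.grab_frame(cam); cv2.imwrite('pics/'+name,im[:,:,::-1]); return im
def unproj(cam,uv,z,P=None):
    P=P or eyes.camera_params(cam); K=P["camera_matrix"];T=np.array(P["world_from_camera"])
    uv=np.atleast_2d(uv).astype(float)
    d=np.c_[uv,np.ones(len(uv))]@np.linalg.inv(K).T@T[:3,:3].T
    o=T[:3,3]; return o+d*((z-o[2])/d[:,2])[:,None]
def proj(cam,p,P=None):
    P=P or eyes.camera_params(cam); K=np.array(P["camera_matrix"]);T=np.array(P["world_from_camera"])
    q=(np.atleast_2d(p)-T[:3,3])@T[:3,:3]; q=q@K.T; return q[:,:2]/q[:,2:]
E
python3 - <<'E'
from h import *
s=readout.read_state(); print({k:np.round(v,3) for k,v in s.items()})
a=save('scene','s0.png'); b=save('side','d0.png')
w=save('wrist','w0.png')
for c in('scene','side','wrist'):
    P=eyes.camera_params(c);print(c,np.round(P['camera_matrix'],1).tolist(),np.round(P['world_from_camera'],3).tolist())
E
```

```text
pics
{'time_s': np.float64(0.0), 'joint_positions': array([ 1.18 ,  0.116,  1.442, -0.   ,  1.584, -0.038]), 'qd': array([ 0.   , -0.   ,  0.002, -0.001, -0.   , -0.   ]), 'effort': array([-6.0000e-03, -7.2127e+01, -6.2260e+01,  7.8000e-02,  2.4000e-02,
       -0.0000e+00]), 'eef_pos': array([0.233, 0.633, 0.218]), 'tool_rot': array([-5.510e-01, -3.093e+00,  2.000e-03]), 'force': array([ 0.227, -0.453, -0.488]), 'torque': array([ 0.009,  0.083, -0.012]), 'finger_force': np.float64(0.0), 'finger_gap': np.float64(0.998)}
scene [[519.2, 0.0, 280.8], [0.0, 519.2, 204.5], [0.0, 0.0, 1.0]] [[-0.463, -0.563, 0.685, -0.933], [-0.886, 0.285, -0.365, 0.977], [0.01, -0.776, -0.631, 1.513], [0.0, 0.0, 0.0, 1.0]]
side [[439.6, 0.0, 281.2], [0.0, 439.6, 209.1], [0.0, 0.0, 1.0]] [[-0.871, -0.175, 0.459, -0.17], [-0.49, 0.352, -0.797, 1.477], [-0.022, -0.92, -0.392, 0.791], [0.0, 0.0, 0.0, 1.0]]
wrist [[326.1, 0.0, 281.3], [0.0, 326.1, 207.5], [0.0, 0.0, 1.0]] [[0.345, 0.896, 0.281, 0.154], [0.939, -0.329, -0.104, 0.662], [-0.001, 0.299, -0.954, 0.385], [0.0, 0.0, 0.0, 1.0]]
```

Run:
```python
import cv2,numpy as np
a,b,w=[cv2.imread(f'pics/{n}0.png') for n in 'sdw']
cv2.imwrite('pics/m0.png',a);
c=np.zeros((600,800,3),np.uint8);c[:300,:400]=cv2.resize(b,(400,300));c[:300,400:]=cv2.resize(w,(400,300));cv2.imwrite('pics/m1.png',c[:300])
```

```text
(no output)
```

View pics/s0.png

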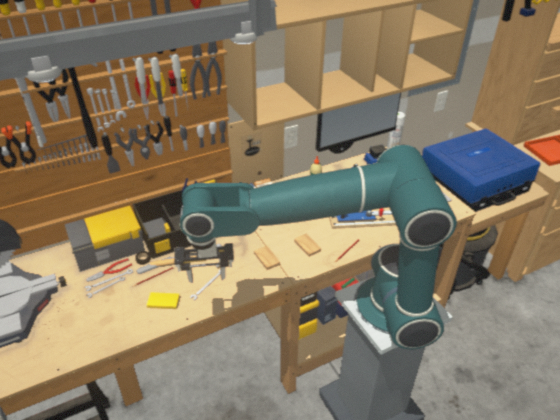

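View pics/m1.png

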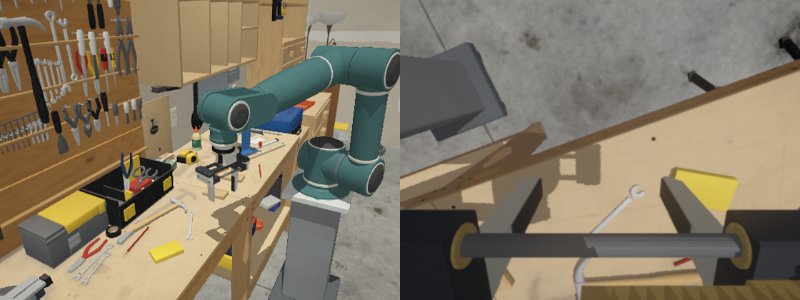

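Scene: two wooden boards at (267,259) and (307,245), a yellow look-alike at (163,300), with the press hidden behind the arm. In the wrist view the yellow look-alike shows at the right and the press is out of sight.

Run:
```python
from h import *
print(unproj('scene',[[267,259],[307,245],[163,300],[375,215],[350,200]],0.018).round(3))
for c in('scene','side'):
  for t in('board_a','press','head_knob','lever_knob','crank_handle','glue','tape'):
    for m in eyes.masks_of(c,t)[:4]:
        v,u=np.nonzero(m['pixels']); print(c,t,round(m['p'],2),m['bbox'],unproj(c,[u.mean(),v.mean()],.02).round(3)[0])
```

```text
[[ 0.405  0.324  0.018]
 [ 0.402  0.14   0.018]
 [ 0.389  0.763  0.018]
 [ 0.433 -0.228  0.018]
 [ 0.574 -0.188  0.018]]
scene board_a 0.87 [256.9, 244.0, 26.2, 27.8] [0.41  0.325 0.02 ]
scene board_a 0.76 [291.5, 235.6, 29.1, 21.7] [0.399 0.14  0.02 ]
scene board_a 0.72 [148.6, 290.0, 33.2, 20.6] [0.387 0.766 0.02 ]
scene press 0.89 [329.6, 208.8, 65.5, 18.7] [ 0.434 -0.162  0.02 ]
scene head_knob 0.53 [338.2, 163.3, 42.3, 56.0] [ 0.458 -0.17   0.02 ]
scene lever_knob 0.67 [363.9, 210.1, 21.9, 6.3] [ 0.443 -0.234  0.02 ]
scene crank_handle 0.33 [339.1, 207.7, 45.4, 13.0] [ 0.458 -0.166  0.02 ]
scene glue 0.43 [310.2, 158.3, 11.5, 16.4] [ 0.876 -0.18   0.02 ]
side board_a 0.93 [207.6, 333.4, 49.9, 35.7] [0.388 0.775 0.02 ]
side board_a 0.69 [313.0, 241.4, 27.2, 16.0] [0.39  0.157 0.02 ]
side board_a 0.56 [284.7, 264.6, 33.2, 16.8] [0.4   0.338 0.02 ]
side press 0.89 [295.0, 182.3, 104.4, 41.0] [ 0.448 -0.312  0.02 ]
side press 0.16 [313.8, 235.8, 27.0, 19.3] [0.395 0.156 0.02 ]
side head_knob 0.69 [330.7, 180.7, 36.6, 37.0] [ 0.505 -0.302  0.02 ]
side head_knob 0.22 [268.8, 176.4, 17.0, 36.0] [ 0.832 -0.205  0.02 ]
side glue 0.56 [270.1, 178.2, 14.6, 33.3] [ 0.834 -0.21   0.02 ]
side tape 0.7 [284.9, 260.5, 33.6, 21.6] [0.401 0.336 0.02 ]
side tape 0.59 [260.5, 212.3, 21.1, 19.1] [0.711 0.05  0.02 ]
```

Emit:
play_rows:
  rows: [20, -60, 25, 0, 40, -120, 50, 0, 60, -180, 75, 0, 80, -240, 100, 0, 100, -300, 120, 0]

```text
time_s: 1.48
eef_pos: [0.3256, 0.3549, 0.3315]
tool_rot: [0.551, 3.092, 0.001]
force: [0.7, 0.4, 0.7]
finger_gap: 1.0
finger_force: 0.0
```

Emit:
play_rows:
  rows: [0, -50, 20, 0, 0, -80, 40, 0, 0, -80, 40, 0]

```text
time_s: 1.85
eef_pos: [0.3257, 0.2754, 0.3726]
tool_rot: [0.554, 3.09, 0.004]
force: [-0.7, -0.7, 0.1]
finger_gap: 1.004
finger_force: 0.0
```

Run:
```python
from h import *
s=readout.read_state();print(s['time_s'],s['eef_pos'],s['tool_rot'],s['joint_positions'])
P=eyes.camera_params('wrist');w=save('wrist','w1.png');print(np.round(P['world_from_camera'],3).tolist())
save('scene','s1.png');save('side','d1.png')
for c in('wrist','scene','side'):
  for t in('board_a','press','head_knob','lever_knob','crank_handle','block_top'):
    try: r=eyes.masks_of(c,t)
    except Exception as e: print(e);continue
    for m in r[:5]:
        v,u=np.nonzero(m['pixels']); print(c,t,round(m['p'],2),m['bbox'],(u.mean().round(),v.mean().round()),unproj(c,[u.mean(),v.mean()],.018).round(3)[0])
```

```text
1.85 [0.32572059 0.27536676 0.37255278] [0.55433151 3.08952015 0.00436401] [ 6.42071454e-01 -4.25365612e-01  1.67499902e+00 -1.05241185e-04
  1.88806135e+00 -5.73689583e-01]
[[0.347, 0.894, 0.284, 0.246], [0.938, -0.331, -0.101, 0.304], [0.003, 0.301, -0.954, 0.539], [0.0, 0.0, 0.0, 1.0]]
wrist board_a 0.94 [191.8, 201.1, 60.0, 67.9] (np.float64(221.0), np.float64(234.0)) [0.408 0.136 0.018]
wrist board_a 0.67 [296.2, 169.6, 57.5, 71.8] (np.float64(324.0), np.float64(204.0)) [0.416 0.318 0.018]
wrist board_a 0.67 [549.2, 78.8, 9.8, 34.2] (np.float64(556.0), np.float64(97.0)) [0.377 0.697 0.018]
wrist press 0.83 [2.6, 279.2, 168.2, 105.8] (np.float64(86.0), np.float64(300.0)) [ 0.442 -0.146  0.018]
wrist head_knob 0.53 [104.1, 294.5, 23.0, 20.2] (np.float64(115.0), np.float64(302.0)) [ 0.464 -0.099  0.018]
wrist block_top 0.88 [1.1, 276.0, 164.5, 105.0] (np.float64(85.0), np.float64(299.0)) [ 0.44  -0.149  0.018]
scene board_a 0.8 [293.6, 233.7, 26.2, 21.7] (np.float64(307.0), np.float64(245.0)) [0.405 0.138 0.018]
scene board_a 0.72 [145.2, 291.3, 35.0, 16.0] (np.float64(162.0), np.f
[... 1159 characters left out ...]
oat64(327.0), np.float64(248.0)) [0.404 0.15  0.018]
side board_a 0.56 [317.7, 161.9, 48.5, 57.6] (np.float64(337.0), np.float64(194.0)) [ 0.583 -0.379  0.018]
side press 0.96 [293.5, 159.0, 107.7, 72.1] (np.float64(343.0), np.float64(202.0)) [ 0.519 -0.295  0.018]
side head_knob 0.97 [313.6, 157.6, 55.2, 64.0] (np.float64(336.0), np.float64(194.0)) [ 0.587 -0.378  0.018]
side head_knob 0.71 [333.3, 157.5, 3.6, 13.2] (np.float64(333.0), np.float64(166.0)) [ 0.776 -0.781  0.018]
side crank_handle 0.6 [332.1, 162.7, 4.2, 8.0] (np.float64(334.0), np.float64(165.0)) [ 0.783 -0.801  0.018]
side block_top 0.6 [297.3, 158.1, 100.0, 73.0] (np.float64(343.0), np.float64(202.0)) [ 0.52  -0.297  0.018]
```

View pics/w1.png

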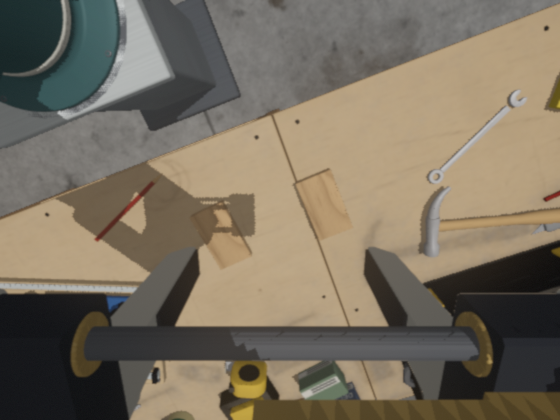

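Wrist picture: just two wooden boards, at (222,235) and (324,205). The yellow one is at the right edge, and a slice of the press shows at lower left. Now for a look over the press.

Emit:
play_rows:
  rows: [20, -55, 10, 0, 40, -110, 20, 0, 60, -165, 30, 0, 80, -220, 40, 0, 80, -280, 50, 0]

```text
time_s: 3.52
eef_pos: [0.4059, -0.0053, 0.4203]
tool_rot: [-0.551, -3.092, 0.0]
force: [0.9, 0.4, -0.0]
finger_gap: 1.002
finger_force: 0.0
```

Emit:
play_rows:
  rows: [-10, -55, 0, 0, -20, -110, 0, 0, -30, -165, 0, 0, -40, -200, 0, 0, -40, -200, 0, 0]

```text
time_s: 4.15
eef_pos: [0.3648, -0.2052, 0.4201]
tool_rot: [-0.557, -3.091, -0.0]
force: [0.4, -0.1, 0.5]
finger_gap: 1.002
finger_force: 0.0
```

Run:
```python
from h import *
s=readout.read_state();print(s['time_s'],s['eef_pos'],s['tool_rot'],s['joint_positions'])
P=eyes.camera_params('wrist');w=save('wrist','w2.png');np.save('P2.npy',P['world_from_camera']);print(np.round(P['world_from_camera'],3).tolist())
for c in('wrist',):
  for t in('press','head_knob','lever_knob','crank_handle','block_top','board_a'):
    r=eyes.masks_of(c,t)
    for m in r[:5]:
        v,u=np.nonzero(m['pixels']); print(c,t,round(m['p'],2),m['bbox'],(u.mean().round(),v.mean().round()),unproj(c,[u.mean(),v.mean()],.018).round(3)[0])
```

```text
4.15 [ 0.36484589 -0.20515171  0.42011347] [-5.56768520e-01 -3.09114296e+00 -1.42615910e-04] [-5.73058366e-01 -4.15719072e-01  1.59025626e+00 -2.04442416e-04
  1.96774397e+00 -1.78752043e+00]
[[0.348, 0.895, 0.28, 0.286], [0.938, -0.332, -0.104, -0.176], [0.0, 0.299, -0.954, 0.587], [0.0, 0.0, 0.0, 1.0]]
wrist press 0.6 [150.8, 160.3, 249.4, 170.0] (np.float64(278.0), np.float64(224.0)) [ 0.482 -0.254  0.018]
wrist head_knob 0.71 [270.7, 176.0, 120.3, 152.1] (np.float64(330.0), np.float64(241.0)) [ 0.549 -0.173  0.018]
wrist lever_knob 0.82 [270.2, 177.9, 42.5, 20.4] (np.float64(294.0), np.float64(186.0)) [ 0.423 -0.201  0.018]
wrist crank_handle 0.67 [327.2, 262.9, 50.1, 39.6] (np.float64(347.0), np.float64(287.0)) [ 0.653 -0.171  0.018]
wrist block_top 0.87 [150.2, 158.7, 247.0, 167.0] (np.float64(278.0), np.float64(224.0)) [ 0.483 -0.253  0.018]
wrist board_a 0.81 [451.5, 76.1, 52.5, 74.2] (np.float64(478.0), np.float64(113.0)) [0.411 0.131 0.018]
```

View pics/w2.png

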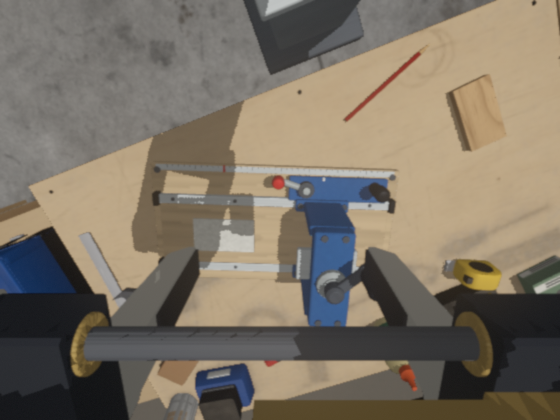

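Press overhead: white block at (224,235), red mark on the scale at (224,168), lever knob (278,182) on its pivot (305,188), black knob (380,192), crank hub (332,285) and handle near (365,275).

Run:
```python
import cv2
a=cv2.imread('pics/w2.png')[155:305,145:405]; cv2.imwrite('pics/c2.png',cv2.resize(a,None,fx=3,fy=3,interpolation=cv2.INTER_CUBIC))
```

```text
(no output)
```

View pics/c2.png

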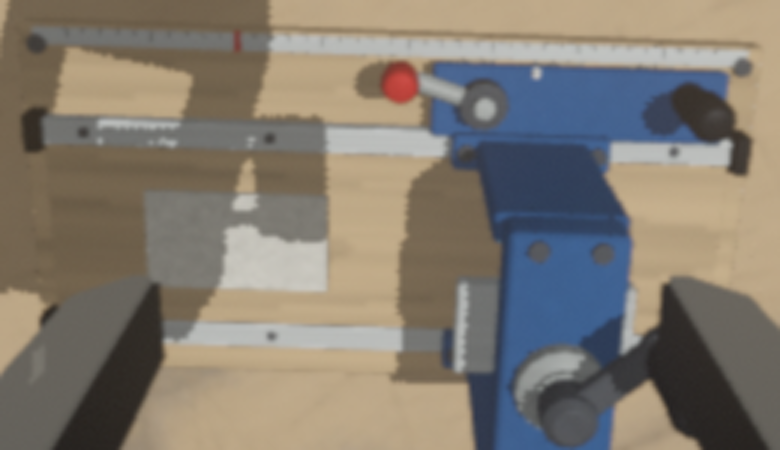

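Run:
```python
from h import *
P=dict(camera_matrix=eyes.camera_params('wrist')['camera_matrix'],world_from_camera=np.load('P2.npy'))
f=lambda c,z:unproj('wrist',np.array(c)/3+[145-.33,155-.33],z,P)
b=f([[144,190],[327,194],[327,291],[150,289]],.036);print(b.round(4),b.mean(0))
print([np.linalg.norm(b[i]-b[i-1]).round(4) for i in range(4)])
r=f([[45,115],[430,128]],.03);r2=f([[330,153],[735,167]],.03);r3=f([[165,322],[443,331]],.03)
for q in(b[:2],b[[3,2]],r,r2,r3):d=q[0]-q[1];print(np.arctan2(d[0],-d[1]) ,np.arctan2(d[1],d[0]))
print('mark',f([[237,41]],.02),'pointer',f([[536,72]],.045),'levpiv',f([[484,106]],.06),'levknob',f([[399,84]],.089),'knobtop',f([[713,117]],.097),'boss',f([[570,415]],.225))
```

```text
[[ 0.4106 -0.3919  0.036 ]
 [ 0.451  -0.2905  0.036 ]
 [ 0.5098 -0.3141  0.036 ]
 [ 0.4706 -0.4158  0.036 ]] [ 0.4605064  -0.35307232  0.036     ]
[np.float64(0.0646), np.float64(0.1091), np.float64(0.0634), np.float64(0.109)]
-0.3785449420453934 -1.94934126884029
-0.3677409083943574 -1.938537235189254
-0.39038326282101776 -1.9611795896159143
-0.39154036629635325 -1.9623366930912498
-0.3912481094902808 -1.9620444362851774
mark [[ 0.34926278 -0.30795788  0.02      ]] pointer [[ 0.42150271 -0.15080464  0.045     ]] levpiv [[ 0.42600469 -0.18458646  0.06      ]] levknob [[ 0.39171138 -0.22180552  0.089     ]] knobtop [[ 0.46299374 -0.07470689  0.097     ]] boss [[ 0.52193718 -0.19192996  0.225     ]]
```

Emit:
play_rows:
  rows: [10, 55, 0, 0, 20, 110, 0, 0, 30, 165, 0, 0.1, 40, 220, 0, 0.2, 40, 280, -10, 0.35]

```text
time_s: 5.12
eef_pos: [0.4054, 0.079, 0.4107]
tool_rot: [-0.003, 3.14, 0.0]
force: [1.1, -0.2, -0.1]
finger_gap: 1.005
finger_force: 0.0
```

Emit:
play_rows:
  rows: [-20, 50, -30, 0, -40, 100, -60, 0, -60, 150, -90, 0, -90, 160, -130, 0, -90, 160, -130, 0]

```text
time_s: 5.75
eef_pos: [0.3133, 0.2374, 0.2781]
tool_rot: [0.002, -3.139, 0.003]
force: [0.4, -0.3, 0.9]
finger_gap: 1.0
finger_force: 0.0
```

```bash
cat >> h.py <<'E'
from scipy.optimize import minimize
from scipy.spatial.transform import Rotation as R
def boxmask(P,x,y,a,z0,z1,L=(.062,.110)):
    c=np.array([[sx*L[0]/2,sy*L[1]/2,z] for z in(z0,z1) for sx in(-1,1) for sy in(-1,1)])
    M=np.array([[np.cos(a),-np.sin(a)],[np.sin(a),np.cos(a)]]); c[:,:2]=c[:,:2]@M.T+[x,y]
    p=proj('',c,P); m=np.zeros((420*4,560*4),np.uint8)
    cv2.fillConvexPoly(m,cv2.convexHull(np.round((p+.5)*4).astype(np.int32)),255)
    return cv2.resize(m,(560,420),interpolation=cv2.INTER_AREA)/255.
def fit(P,mask,x0,z0=0,z1=.018):
    mask=mask.astype(float)
    def f(q):
        m=boxmask(P,q[0],q[1],q[2],z0,z1); return -np.minimum(m,mask).sum()/np.maximum(m,mask).sum()
    r=minimize(f,x0,method='Nelder-Mead',options=dict(initial_simplex=np.array(x0)+np.array([[0,0,0],[.01,0,0],[0,.01,0],[0,0,.15]]),xatol=1e-4,fatol=1e-5))
    return r.x,-r.fun
def tool():
    s=readout.read_state(); y=R.from_rotvec(s['tool_rot']).as_matrix()[:,1]; return s['time_s'],s['eef_pos'],np.arctan2(y[1],y[0]),s['joint_positions'][5]
E
python3 - <<'E'
from h import *
print(tool())
P=eyes.camera_params('wrist');w=save('wrist','w3.png');np.save('P3.npy',P['world_from_camera'])
for m in eyes.masks_of('wrist','board_a')[:4]:
    v,u=np.nonzero(m['pixels']);c=unproj('wrist',[u.mean(),v.mean()],.018)[0];a0=-1.57 if c[1]>.23 else -1.35
    print(round(m['p'],2),m['bbox'],c.round(3),fit(P,m['pixels'],[c[0],c[1],a0]))
E
```

```text
(5.75, array([0.31328567, 0.23741242, 0.27806834]), np.float64(1.571947604938974), np.float64(-0.9884397470758736))
0.85 [313.9, 207.2, 48.0, 78.1] [0.424 0.317 0.018] (array([ 0.42368002,  0.31658917, -1.5196522 ]), np.float64(0.9705684820431937))
0.61 [179.7, 203.4, 53.3, 75.7] [0.41  0.134 0.018] (array([ 0.41410447,  0.13179466, -1.46742993]), np.float64(0.8983888716268437))
```

View pics/w3.png

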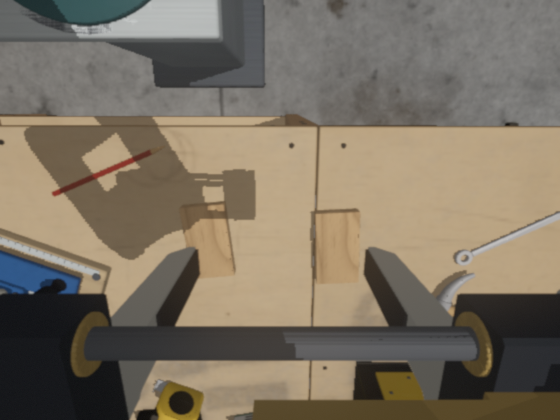

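Both boards lie clear: right one (338,246), left one (209,240). Picking the right one.

Emit:
play_rows:
  rows: [35, 25, -50, 0.04, 70, 50, -100, 0.04, 110, 79, -150, 0.04, 110, 79, -200, 0.04, 110, 79, -240, 0.04]

```text
time_s: 6.48
eef_pos: [0.4271, 0.3154, 0.0387]
tool_rot: [0.056, -3.14, 0.001]
force: [0.1, 0.8, 0.3]
finger_gap: 1.003
finger_force: 0.0
```

```bash
python3 -c "
from h import *
print(tool())"
```

```text
(6.475, array([0.42707635, 0.31537265, 0.03866088]), np.float64(1.6067084888606917), np.float64(-1.018568559516082))
```

Emit:
play_rows:
  rows: [-3, 1, -20, 0, -3, 1, -34, 0, -3, 1, -34, 0]

```text
time_s: 6.85
eef_pos: [0.423, 0.3167, 0.007]
tool_rot: [-0.058, 3.14, 0.0]
force: [-0.0, -0.1, 0.3]
finger_gap: 0.999
finger_force: 0.0
```

Emit:
play_rows:
  hand: 0
  rows: [0, 0, 0, 0, 0, 0, 0, 0, 0, 0, 0, 0, 0, 0, 0, 0, 0, 0, 0, 0]

```text
time_s: 7.48
eef_pos: [0.4226, 0.3168, 0.0068]
tool_rot: [-0.058, 3.141, 0.0]
force: [-1.7, -1.2, 4.4]
finger_gap: 0.663
finger_force: 30.0
```

```bash
python3 -c "
from h import *
print(tool())"
```

```text
(7.475, array([0.42262692, 0.31678346, 0.00679365]), np.float64(1.6080340989919808), np.float64(-1.0131484480055892))
```

Emit:
play_rows:
  rows: [0, 0, 50, 0, 0, -20, 110, -0.1, 0, -60, 170, -0.25, 0, -110, 230, -0.4, 0, -165, 280, -0.55]

```text
time_s: 8.1
eef_pos: [0.4221, 0.1773, 0.2618]
tool_rot: [0.803, 3.037, 0.0]
force: [1.1, 0.0, -1.4]
finger_gap: 0.658
finger_force: 30.0
```

Emit:
play_rows:
  rows: [0, -55, 20, -0.15, 0, -110, 30, -0.32, 0, -165, 30, -0.49, 0, -220, 30, -0.66, 0, -275, 30, -0.83]

```text
time_s: 8.72
eef_pos: [0.422, -0.0984, 0.2901]
tool_rot: [1.961, 2.454, 0.0]
force: [1.2, 0.2, -0.7]
finger_gap: 0.665
finger_force: 30.0
```

Emit:
play_rows:
  rows: [0, -55, 0, -0.16, 0, -110, 0, -0.32, 0, -165, 0, -0.48, 20, -210, 0, -0.6, 37, -230, 0, -0.62]

```text
time_s: 9.35
eef_pos: [0.4595, -0.3289, 0.2893]
tool_rot: [-2.615, -1.74, 0.001]
force: [0.3, 0.9, -0.8]
finger_gap: 0.662
finger_force: 30.0
```

Run:
```python
from h import *
print(tool(),readout.read_state()['finger_gap'])
P=eyes.camera_params('wrist');w=save('wrist','w4.png');np.save('P4.npy',P['world_from_camera'])
for m in eyes.masks_of('wrist','board_a')[:4]: print(m['p'],m['bbox'])
```

```text
(9.35, array([ 0.45947149, -0.32889256,  0.28926696]), np.float64(-0.3964567297594046), np.float64(-0.26985303096285784)) 0.661702931959152
0.95 [217.5, 166.8, 130.6, 160.1]
```

View pics/w4.png

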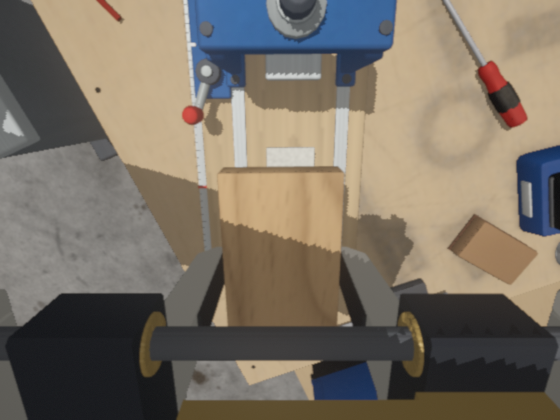

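The board is held straight. Its near end face runs between rows 167 and 175, and the block's far edge shows at row ~148 (columns 267-314).

Run:
```python
from h import *
P=dict(camera_matrix=eyes.camera_params('wrist')['camera_matrix'],world_from_camera=np.load('P4.npy'))
im=cv2.imread('pics/w4.png').astype(int)
for u in(235,280,325): print(u,[tuple(im[v,u]) for v in range(163,180)])
print([tuple(im[v,290]) for v in range(142,160)]); print('row158',[tuple(im[158,u]) for u in list(range(262,272))+list(range(309,320))])
O=np.array([.4605,-.353]);ey=np.array([.380,.925]);ex=np.array([.925,-.38])
def rel(p,o): d=p[:,:2]-o; return np.c_[d@ex,d@ey].round(4)
s=tool();zb=s[1][2]-.0068
print('bottom edge',rel(unproj('',[[221,167.5],[342,167]],zb,P),s[1][:2]),'top',rel(unproj('',[[221,174],[342,173.5]],zb+.018,P),s[1][:2]))
print('block edge',rel(unproj('',[[267,148],[314,148]],.036,P),O),'mark',rel(unproj('',[[203,187]],.02,P),O))
```

```text
235 [(np.int64(202), np.int64(206), np.int64(207)), (np.int64(202), np.int64(206), np.int64(207)), (np.int64(198), np.int64(203), np.int64(205)), (np.int64(179), np.int64(188), np.int64(193)), (np.int64(125), np.int64(141), np.int64(154)), (np.int64(87), np.int64(113), np.int64(135)), (np.int64(87), np.int64(114), np.int64(139)), (np.int64(89), np.int64(118), np.int64(143)), (np.int64(89), np.int64(119), np.int64(144)), (np.int64(91), np.int64(123), np.int64(150)), (np.int64(102), np.int64(138), np.int64(167)), (np.int64(115), np.int64(153), np.int64(185)), (np.int64(117), np.int64(157), np.int64(188)), (np.int64(116), np.int64(156), np.int64(187)), (np.int64(114), np.int64(155), np.int64(186)), (np.int64(113), np.int64(154), np.int64(186)), (np.int64(113), np.int64(154), np.int64(186))]
280 [(np.int64(200), np.int64(208), np.int64(211)), (np.int64(199), np.int64(207), np.int64(210)), (np.int64(190), np.int64(199), np.int64(203)), (np.int64(153), np.int64(167), np.int64(176)), (np.int64(104), np.int64(125), np.int64(142)), (np.int64(85), np.int64(113), np.int64(135)), (np.int64(88), 
[... 2607 characters left out ...]
p.int64(210)), (np.int64(199), np.int64(208), np.int64(210)), (np.int64(200), np.int64(208), np.int64(211)), (np.int64(201), np.int64(209), np.int64(212)), (np.int64(199), np.int64(208), np.int64(211)), (np.int64(189), np.int64(199), np.int64(203)), (np.int64(160), np.int64(177), np.int64(188)), (np.int64(143), np.int64(172), np.int64(192)), (np.int64(142), np.int64(176), np.int64(198)), (np.int64(142), np.int64(176), np.int64(198)), (np.int64(140), np.int64(174), np.int64(196)), (np.int64(140), np.int64(173), np.int64(195))]
bottom edge [[-0.0328  0.0506]
 [ 0.0324  0.0505]] top [[-0.0296  0.0507]
 [ 0.0293  0.0506]]
block edge [[-0.0289  0.0531]
 [ 0.0312  0.0527]] mark [[-0.1187 -0.0016]]
```

Emit:
play_rows:
  rows: [3, -22, -60, 0.005, 3, -22, -120, 0.005, 3, -22, -180, 0.005, 3, -22, -220, 0.005, 3, -22, -236, 0.005]

```text
time_s: 10.07
eef_pos: [0.4615, -0.3475, 0.0519]
tool_rot: [-2.604, -1.752, 0.001]
force: [-0.2, 0.2, -1.4]
finger_gap: 0.662
finger_force: 30.0
```

Emit:
play_rows:
  rows: [0, 0, 0, 0]

```text
time_s: 10.2
eef_pos: [0.4624, -0.3483, 0.0543]
tool_rot: [-2.606, -1.753, 0.0]
force: [0.6, 0.1, -1.7]
finger_gap: 0.665
finger_force: 30.0
```

Run:
```python
from h import *
print(tool())
P=eyes.camera_params('wrist');w=save('wrist','w5.png');np.save('P5.npy',P['world_from_camera'])
cv2.imwrite('pics/c5.png',cv2.resize(w[30:250,150:420,::-1],None,fx=2.7,fy=2.7,interpolation=cv2.INTER_CUBIC))
```

```text
(10.2, array([ 0.46244122, -0.34834187,  0.05430163]), np.float64(-0.3866210689725639), np.float64(-0.3030291212603152))
```

View pics/c5.png

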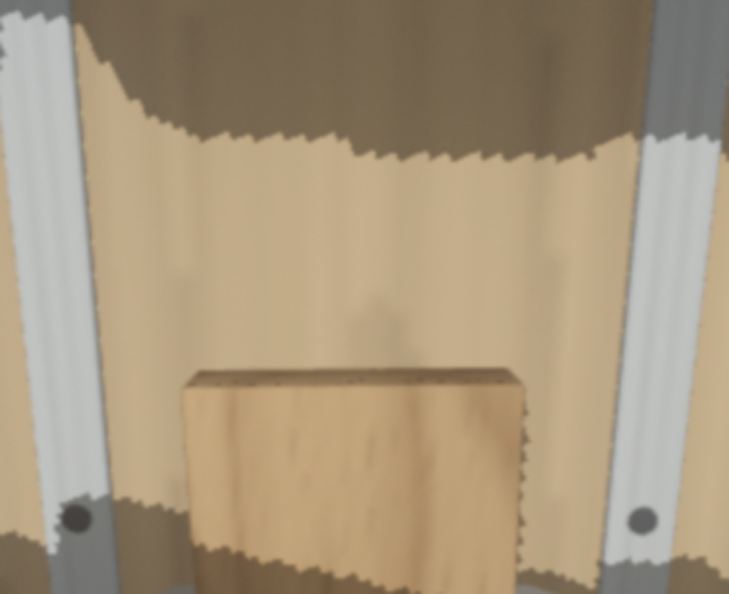

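The block is wholly hidden under the board. The board's end is at crop row ~370, and its middle (column 354) is about 2 px left of the middle between the rails.

```bash
cat >> h.py <<'E'
O=np.array([.4605,-.353]);ey=np.array([.380,.925]);ex=np.array([.925,-.38])
def rel(p,o=O): d=np.atleast_2d(p)[:,:2]-o; return np.c_[d@ex,d@ey].round(4)
E
python3 - <<'E'
from h import *
P=dict(camera_matrix=eyes.camera_params('wrist')['camera_matrix'],world_from_camera=np.load('P5.npy'))
f=lambda c,z:unproj('',np.array(c)/2.7+[150-.3,30-.3],z,P)
s=tool();zb=s[1][2]-.0068
print('tcp',rel(s[1]))
print('bot',rel(f([[198,370],[510,368]],zb)),'top',rel(f([[184,387],[523,384]],zb+.018)))
print('rails',rel(f([[112,495],[607,495],[101,370],[618,370]],.03)))
E
```

```text
tcp [[0.0006 0.0048]]
bot [[-0.0315  0.0568]
 [ 0.0301  0.0575]] top [[-0.0309  0.057 ]
 [ 0.0294  0.0579]]
rails [[-0.056   0.0244]
 [ 0.0573  0.025 ]
 [-0.0562  0.0533]
 [ 0.0571  0.0538]]
```

Emit:
play_rows:
  rows: [0, 0, 0, 0, 0, 0, 0, 0]

```text
time_s: 10.5
eef_pos: [0.463, -0.349, 0.0555]
tool_rot: [2.606, 1.752, 0.001]
force: [0.1, -0.2, -2.4]
finger_gap: 0.664
finger_force: 30.0
```

Run:
```python
from h import *
s=tool();print(s,rel(s[1]))
```

```text
(10.5, array([ 0.46295861, -0.34898317,  0.05551146]), np.float64(-0.3869811555269971), np.float64(-0.3029534275524029)) [[0.0007 0.0046]]
```

Emit:
play_rows:
  rows: [0, -3.5, -6, -0.003, 0, -3.5, -11.5, -0.003, 0, -3.5, -11.5, -0.003, 0, -3.5, -11.5, -0.003]

```text
time_s: 11.0
eef_pos: [0.4624, -0.3521, 0.0423]
tool_rot: [-2.61, -1.749, 0.0]
force: [0.4, 0.3, -0.8]
finger_gap: 0.661
finger_force: 30.0
```

Run:
```python
from h import *
s=tool();print(s,rel(s[1]))
save('wrist','w6.png')
```

```text
(11.0, array([ 0.46243392, -0.35207552,  0.04233494]), np.float64(-0.390012908892444), np.float64(-0.30460629450764776)) [[0.0014 0.0016]]
```

Emit:
play_rows:
  rows: [0, 0, -1, 0, 0, 0, -1, 0]

```text
time_s: 11.3
eef_pos: [0.4624, -0.3521, 0.0423]
tool_rot: [-2.61, -1.749, 0.0]
force: [-4.3, 3.9, 9.0]
finger_gap: 0.661
finger_force: 30.0
```

Emit:
play_rows:
  hand: 100
  rows: [0, 0, 0, 0, 0, 0, 0, 0, 0, 0, 0, 0, 0, 0, 0, 0]

```text
time_s: 11.8
eef_pos: [0.4625, -0.3521, 0.0416]
tool_rot: [-2.61, -1.749, 0.0]
force: [0.0, -0.2, 0.0]
finger_gap: 0.991
finger_force: 0.0
```

Emit:
play_rows:
  rows: [0, 0, 40, 0, 0, 0, 80, 0, 0, 0, 140, 0, 0, 20, 200, 0, 0, 20, 200, 0]

```text
time_s: 12.42
eef_pos: [0.4636, -0.3322, 0.247]
tool_rot: [2.603, 1.746, 0.004]
force: [0.4, -0.4, -0.9]
finger_gap: 0.998
finger_force: 0.0
```

Run:
```python
from h import *
s=tool();print(s,rel(s[1]))
P=eyes.camera_params('wrist');w=save('wrist','w7.png');np.save('P7.npy',P['world_from_camera'])
for m in eyes.masks_of('wrist','board_a')[:3]:
    q,i=fit(P,m['pixels'],[.4605,-.353,-.39],.036,.054);print(m['p'],m['bbox'],rel(q[:2]),q[2],i)
cv2.imwrite('pics/c7.png',cv2.resize(w[50:300,120:440,::-1],None,fx=2.3,fy=2.3,interpolation=cv2.INTER_CUBIC))
```

```text
(12.425, array([ 0.46358895, -0.33217671,  0.247021  ]), np.float64(-0.3892933838028456), np.float64(-0.2772399033947247)) [[-0.0051  0.0204]]
0.93 [256.1, 150.6, 59.6, 95.4] [[ 0.0011 -0.001 ]] -0.3774446379542157 0.9751804744422566
0.73 [161.6, 0.0, 249.9, 289.8] [[0.001 0.169]] -1.9471880894026712 0.1609148579854734
```

View pics/c7.png

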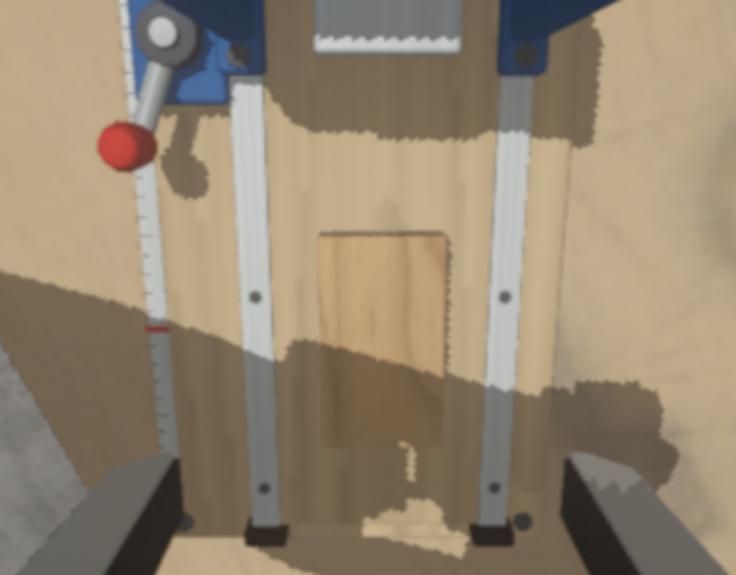

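The board sits on the block between the rails with no white showing. Now the second board.

Emit:
play_rows:
  rows: [-20, 20, 40, 0, -40, 60, 60, -0.1, -50, 110, 70, -0.25, -50, 165, 70, -0.4, -50, 225, 70, -0.57]

```text
time_s: 13.15
eef_pos: [0.4123, -0.1105, 0.3099]
tool_rot: [-2.992, -0.955, 0.003]
force: [1.6, 0.7, -0.0]
finger_gap: 0.995
finger_force: 0.0
```

Emit:
play_rows:
  rows: [0, 60, 0, -0.15, 0, 120, 0, -0.3, 15, 175, -20, -0.45, 50, 220, -50, -0.45, 80, 255, -70, -0.45]

```text
time_s: 13.78
eef_pos: [0.493, 0.145, 0.2391]
tool_rot: [3.129, 0.274, -0.003]
force: [0.6, -2.3, -0.0]
finger_gap: 0.995
finger_force: 0.0
```

Emit:
play_rows:
  rows: [0, 0, 0, 0]

```text
time_s: 13.9
eef_pos: [0.4929, 0.1451, 0.2363]
tool_rot: [3.128, 0.277, -0.013]
force: [-0.1, -1.6, 0.1]
finger_gap: 0.998
finger_force: 0.0
```

Run:
```python
from h import *
print(tool())
P=eyes.camera_params('wrist');w=save('wrist','w8.png');np.save('P8.npy',P['world_from_camera'])
for m in eyes.masks_of('wrist','board_a')[:3]:
    v,u=np.nonzero(m['pixels']);c=unproj('wrist',[u.mean(),v.mean()],.018)[0]
    print(m['p'],m['bbox'],c,fit(P,m['pixels'],[c[0],c[1],-1.41]))
```

```text
(13.9, array([0.49286681, 0.14512626, 0.23629734]), np.float64(-1.3940162427836769), np.float64(1.6305902772603882))
0.81 [256.8, 192.9, 50.6, 82.8] [0.41908825 0.12942355 0.018     ] (array([ 0.41452259,  0.13097442, -1.47625544]), np.float64(0.9769779612689744))
```

View pics/w8.png

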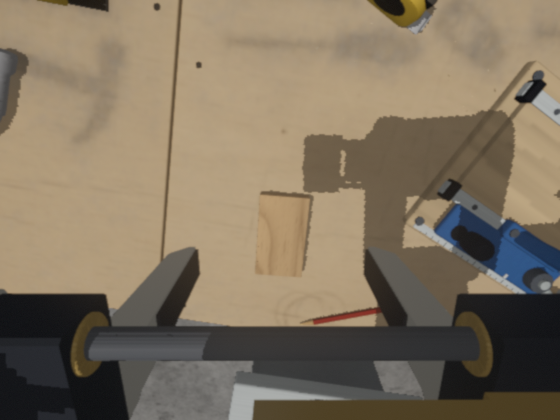

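The second board is alone at (283,235), undisturbed.

Emit:
play_rows:
  rows: [-40, -7, -55, -0.08, -78, -14, -100, -0.08, -78, -14, -150, -0.08, -78, -14, -190, -0.08, -78, -14, -190, -0.08]

```text
time_s: 14.62
eef_pos: [0.4133, 0.1281, 0.05]
tool_rot: [3.137, 0.146, -0.005]
force: [0.2, -0.2, -0.3]
finger_gap: 0.999
finger_force: 0.0
```

```bash
python3 -c "
from h import *
print(tool())"
```

```text
(14.625, array([0.41331209, 0.12807124, 0.05003833]), np.float64(-1.4779056477781052), np.float64(1.7195345560881319))
```

Emit:
play_rows:
  rows: [1.5, 3, -25, 0, 1.5, 3, -43, 0, 1.5, 3, -43, 0]

```text
time_s: 15.0
eef_pos: [0.4161, 0.1319, 0.0087]
tool_rot: [3.138, 0.147, -0.001]
force: [-0.6, -0.0, 0.1]
finger_gap: 0.999
finger_force: 0.0
```

Emit:
play_rows:
  hand: 0
  rows: [0, 0, 0, 0, 0, 0, 0, 0, 0, 0, 0, 0, 0, 0, 0, 0, 0, 0, 0, 0]

```text
time_s: 15.62
eef_pos: [0.4164, 0.1323, 0.009]
tool_rot: [3.138, 0.148, 0.001]
force: [-1.4, -1.7, 3.6]
finger_gap: 0.661
finger_force: 30.0
```

```bash
python3 -c "
from h import *
print(tool())"
```

```text
(15.625, array([0.41644209, 0.13229429, 0.00900161]), np.float64(-1.4765773990167992), np.float64(1.7258563178246338))
```

Emit:
play_rows:
  rows: [0, 0, 55, 0, 0, -10, 115, 0.1, 0, -30, 175, 0.2, 0, -60, 235, 0.3, 0, -110, 290, 0.4]

```text
time_s: 16.25
eef_pos: [0.416, 0.033, 0.288]
tool_rot: [3.044, 0.776, 0.002]
force: [1.4, -0.4, -1.2]
finger_gap: 0.663
finger_force: 30.0
```

Emit:
play_rows:
  rows: [0, -55, 20, 0.14, 0, -110, 20, 0.28, 0, -165, 20, 0.42, 0, -220, 20, 0.56, 15, -275, 20, 0.68]

```text
time_s: 16.88
eef_pos: [0.4307, -0.2435, 0.3062]
tool_rot: [2.612, 1.744, 0.001]
force: [0.8, 1.3, -0.7]
finger_gap: 0.661
finger_force: 30.0
```

Emit:
play_rows:
  rows: [15, -55, -20, 0, 30, -75, -60, 0, 30, -75, -115, 0, 30, -75, -170, 0, 30, -75, -200, 0]

```text
time_s: 17.5
eef_pos: [0.4603, -0.3158, 0.1023]
tool_rot: [-2.613, -1.738, 0.002]
force: [0.1, -1.4, -0.4]
finger_gap: 0.664
finger_force: 30.0
```

Emit:
play_rows:
  rows: [0, 0, 0, 0, 0, 0, 0, 0]

```text
time_s: 17.75
eef_pos: [0.4618, -0.3169, 0.1075]
tool_rot: [2.614, 1.739, 0.001]
force: [-0.2, -0.2, -1.1]
finger_gap: 0.662
finger_force: 30.0
```

Run:
```python
from h import *
s=tool();print(s,rel(s[1]),readout.read_state()['finger_gap'])
P=eyes.camera_params('wrist');w=save('wrist','w9.png');np.save('P9.npy',P['world_from_camera'])
for m in eyes.masks_of('wrist','board_a')[:3]: print(m['p'],m['bbox'])
cv2.imwrite('pics/c9.png',cv2.resize(w[30:250,150:420,::-1],None,fx=2.7,fy=2.7,interpolation=cv2.INTER_CUBIC))
```

```text
(17.75, array([ 0.46180088, -0.31690302,  0.10751158]), np.float64(-0.39660401258822137), np.float64(-0.250363594654675)) [[-0.0125  0.0339]] 0.6618963350919713
0.79 [334.9, 284.9, 8.8, 42.2]
0.61 [219.3, 167.2, 123.3, 156.8]
0.34 [74.8, 0.0, 482.4, 381.9]
```

View pics/c9.png

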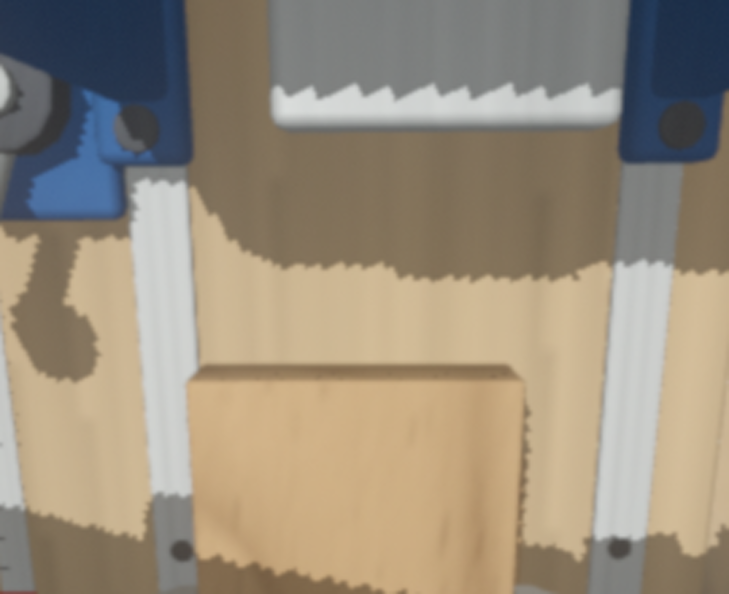

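The held board's near end: bottom edge at crop row 366, top edge at row 380.

Run:
```python
from h import *
P=dict(camera_matrix=eyes.camera_params('wrist')['camera_matrix'],world_from_camera=np.load('P9.npy'))
f=lambda c,z:unproj('',np.array(c)/2.7+[150-.3,30-.3],z,P)
s=tool();zb=s[1][2]-.009
print('bot',rel(f([[199,366],[512,366]],zb),s[1][:2]),'top',rel(f([[187,381],[523,380]],zb+.018),s[1][:2]))
```

```text
bot [[-0.0315  0.0524]
 [ 0.0314  0.052 ]] top [[-0.0306  0.0529]
 [ 0.0303  0.0527]]
```

Emit:
play_rows:
  rows: [0.6, -18, 0, 0.005, 0.6, -35, 0, 0.005, 0.6, -35, -20, 0.005, 0.6, -35, -38, 0.005, 0.6, -35, -38, 0.005]

```text
time_s: 18.48
eef_pos: [0.461, -0.3506, 0.0653]
tool_rot: [-2.608, -1.745, 0.002]
force: [0.5, -0.3, -0.6]
finger_gap: 0.662
finger_force: 30.0
```

Emit:
play_rows:
  rows: [0, 0, 0, 0, 0, 0, 0, 0]

```text
time_s: 18.73
eef_pos: [0.4622, -0.3516, 0.0686]
tool_rot: [2.61, 1.747, 0.0]
force: [0.9, -0.4, -1.1]
finger_gap: 0.663
finger_force: 30.0
```

Run:
```python
from h import *
s=tool();print(s,rel(s[1]))
```

```text
(18.725, array([ 0.46219425, -0.35159245,  0.06860108]), np.float64(-0.3913708823814627), np.float64(-0.3028762666811364)) [[0.001  0.0019]]
```

Emit:
play_rows:
  rows: [0.2, -0.5, -3, 0.001, 0.2, -0.5, -5, 0.001, 0.2, -0.5, -5, 0.001, 0.2, -0.5, -5.5, 0.001]

```text
time_s: 19.23
eef_pos: [0.4622, -0.3521, 0.063]
tool_rot: [2.61, 1.748, 0.0]
force: [-3.8, 3.7, 10.9]
finger_gap: 0.659
finger_force: 30.0
```

Emit:
play_rows:
  rows: [0, 0, -0.5, 0, 0, 0, -0.5, 0]

```text
time_s: 19.48
eef_pos: [0.4622, -0.3521, 0.063]
tool_rot: [2.61, 1.748, 0.0]
force: [-4.8, 3.7, 12.2]
finger_gap: 0.661
finger_force: 30.0
```

Emit:
play_rows:
  hand: 100
  rows: [0, 0, 0, 0, 0, 0, 0, 0, 0, 0, 0, 0, 0, 0, -12, 0, 0, 0, -21, 0]

```text
time_s: 20.1
eef_pos: [0.4618, -0.3518, 0.0396]
tool_rot: [-2.61, -1.748, 0.0]
force: [0.1, 0.1, 0.2]
finger_gap: 0.995
finger_force: 0.0
```

Emit:
play_rows:
  hand: 0
  rows: [0, 0, 0, 0, 0, 0, 0, 0, 0, 0, 0, 0, 0, 0, 0, 0, 0, 0, 0, 0]

```text
time_s: 20.72
eef_pos: [0.4622, -0.3522, 0.0412]
tool_rot: [2.61, 1.748, 0.0]
force: [0.7, -0.1, 1.8]
finger_gap: 0.667
finger_force: 30.0
```

Emit:
play_rows:
  hand: 100
  rows: [0, 0, 0, 0, 0, 0, 0, 0, 0, 0, 0, 0, 0, 0, 0, 0]

```text
time_s: 21.22
eef_pos: [0.4621, -0.352, 0.0409]
tool_rot: [-2.61, -1.748, -0.0]
force: [0.8, 0.0, -0.3]
finger_gap: 0.992
finger_force: 0.0
```

Emit:
play_rows:
  rows: [0, 0, 40, 0, 0, 0, 80, 0, 0, 0, 140, 0, 0, 20, 190, 0, 0, 20, 190, 0]

```text
time_s: 21.85
eef_pos: [0.4631, -0.332, 0.2356]
tool_rot: [2.604, 1.746, 0.003]
force: [0.0, -0.7, 0.1]
finger_gap: 1.001
finger_force: 0.0
```

Run:
```python
from h import *
s=tool();print(s,rel(s[1]))
P=eyes.camera_params('wrist');w=save('wrist','w10.png');np.save('P10.npy',P['world_from_camera'])
for m in eyes.masks_of('wrist','board_a')[:2]:
    q,i=fit(P,m['pixels'],[.4605,-.353,-.39],.036,.072);print(m['p'],m['bbox'],rel(q[:2]),q[2],i)
for m in eyes.masks_of('wrist','lever_knob')[:2]:
    v,u=np.nonzero(m['pixels']);print('lever',m['p'],m['bbox'],u.mean(),v.mean())
c=cv2.resize(w[50:300,120:440,::-1],None,fx=2.3,fy=2.3,interpolation=cv2.INTER_CUBIC)
cv2.imwrite('pics/c10.png',c)
```

```text
(21.85, array([ 0.463099  , -0.33201712,  0.23557612]), np.float64(-0.3899033079799027), np.float64(-0.2769354847271475)) [[-0.0056  0.0204]]
0.85 [259.3, 156.0, 59.4, 97.7] [[ 0.0011 -0.0019]] -0.38953441936497246 0.9654040516165734
0.47 [257.8, 152.9, 58.1, 3.7] [[ 0.     -0.0001]] -0.3914912169656636 0.017058370243821487
lever 0.62 [157.1, 47.5, 48.1, 80.7] 182.9402786994028 86.01791639017917
lever 0.35 [162.1, 0.9, 256.1, 124.5] 276.78213367609254 38.535230193970555
```

View pics/c10.png

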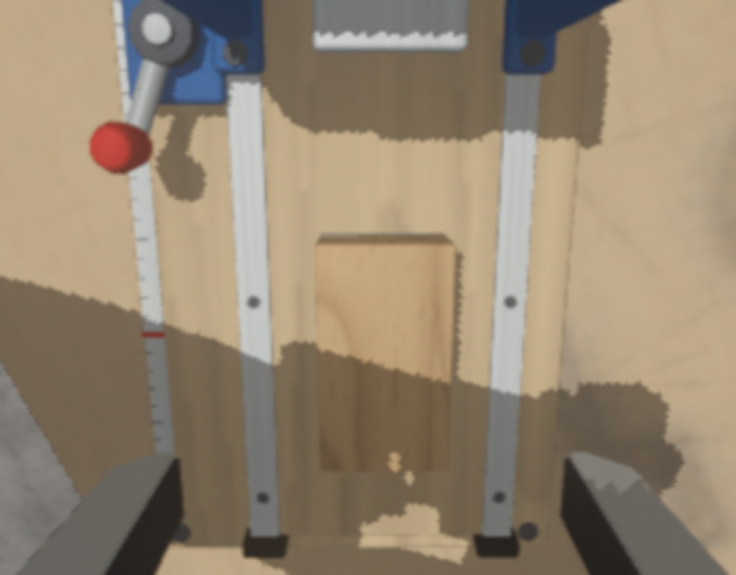

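Stack looks flush on the block. The red lever knob is at crop (120,147), and the head is still parked.

Run:
```python
from h import *
P=dict(camera_matrix=eyes.camera_params('wrist')['camera_matrix'],world_from_camera=np.load('P10.npy'))
im=cv2.imread('pics/w10.png').astype(int)
for u in(272,287,302): print(u,[im[v,u].tolist() for v in range(148,158)])
for n in('w10','w2'):
    Q=dict(P,world_from_camera=np.load('P%s.npy'%n[1:])); im=cv2.imread(f'pics/{n}.png').astype(int)
    m=((im[:,:,2]>120)&(im[:,:,1]<80)&(im[:,:,0]<80)).astype(np.uint8); k,l,st,c=cv2.connectedComponentsWithStats(m)
    for i in range(1,k):
        if st[i,4]>60: 
            p=unproj('',c[i],.078,Q);print(n,st[i],c[i],p,rel(p))
```

```text
272 [[140, 174, 195], [140, 174, 195], [137, 168, 188], [126, 147, 162], [111, 132, 147], [91, 116, 137], [81, 109, 131], [88, 119, 144], [105, 141, 168], [120, 159, 189]]
287 [[132, 166, 188], [132, 166, 188], [130, 161, 181], [117, 139, 155], [91, 115, 133], [81, 110, 133], [79, 107, 130], [86, 117, 141], [104, 140, 168], [120, 160, 190]]
302 [[141, 176, 198], [142, 177, 198], [140, 171, 192], [126, 149, 164], [92, 114, 131], [75, 100, 122], [76, 103, 126], [86, 117, 140], [104, 139, 167], [118, 158, 187]]
w10 [503  55  31  35 582] [517.00515464  72.05498282] [[ 0.70821543 -0.31119733  0.078     ]] [[0.2133 0.1328]]
w10 [529 103  26  27 396] [542.19191919 116.88636364] [[ 0.72368404 -0.36078248  0.078     ]] [[0.2464 0.0928]]
w10 [160 104  18  21 301] [168.89368771 113.14950166] [[ 0.3932213  -0.22159489  0.078     ]] [[-0.1122  0.096 ]]
w2 [345  52  75  68 303] [384.01650165  84.30033003] [[ 0.31027704 -0.0252395   0.078     ]] [[-0.2635  0.2461]]
w2 [272 176  12  13 116] [277.81896552 182.10344828] [[ 0.39326606 -0.22225902  0.078     ]] [[-0.1119  0.0954]]
w2 [401 369  15  21 149] [408.5704698  376.53691275] [[ 0.8456963  -0.11917953  0.078     ]] [[0.2675 0.3627]]
```

Emit:
play_rows:
  hand: 55
  rows: [-35, 55, -20, -0.15, -70, 110, -60, -0.3, -70, 110, -110, -0.3, -70, 110, -130, -0.3, -70, 110, -130, -0.3]

```text
time_s: 22.62
eef_pos: [0.392, -0.2224, 0.1002]
tool_rot: [-2.84, -1.337, 0.002]
force: [0.7, -0.1, 1.1]
finger_gap: 0.558
finger_force: 0.0
```

```bash
python3 -c "
from h import *
s=tool();print(s,rel(s[1]))"
```

```text
(22.625, array([ 0.39198955, -0.22241622,  0.10016089]), np.float64(-0.690687327145003), np.float64(0.11805329734082969)) [[-0.113   0.0948]]
```

Emit:
play_rows:
  rows: [1, 0, -25, 0, 1, 0, -45, 0, 1, 0, -47, 0]

```text
time_s: 23.0
eef_pos: [0.3936, -0.2229, 0.0545]
tool_rot: [-2.842, -1.337, 0.001]
force: [-0.1, 0.5, 0.4]
finger_gap: 0.547
finger_force: 0.0
```

Emit:
play_rows:
  hand: 0
  rows: [0, 0, 0, 0, 0, 0, 0, 0, 0, 0, 0, 0, 0, 0, 0, 0, 0, 0, 0, 0]

```text
time_s: 23.62
eef_pos: [0.3934, -0.2223, 0.0545]
tool_rot: [2.841, 1.338, 0.001]
force: [0.6, -2.3, 5.0]
finger_gap: 0.217
finger_force: 30.0
```

Run:
```python
from h import *
s=tool();print(s,rel(s[1]))
# arc: radius vector from pivot to knob at lever 0
p0=np.array([-.0148,-.0478]);a0=.3
for k in range(1,6):
    a=.3+.17*k; d=np.array([-.05*np.sin(a)-.05*-np.sin(.3),-.05*np.cos(a)+.05*np.cos(.3)]); w=d[0]*ex+d[1]*ey; print(k,(w*1000).round(1),round(-.17*k,3))
```

```text
(23.625, array([ 0.39337636, -0.2223346 ,  0.05447488]), np.float64(-0.6907467971700986), np.float64(0.12001014432867266)) [[-0.1117  0.0954]]
1 [-6.1  5.9] -0.17
2 [-11.   12.8] -0.34
3 [-14.8  20.4] -0.51
4 [-17.2  28.6] -0.68
5 [-18.2  37. ] -0.85
```

Emit:
play_rows:
  rows: [-6.1, 5.9, 0, -0.17, -11, 12.8, 0, -0.34, -14.8, 20.4, 0, -0.51, -17.2, 28.6, 0, -0.68, -18, 34, 0, -0.79]

```text
time_s: 24.25
eef_pos: [0.3766, -0.1884, 0.0546]
tool_rot: [3.136, 0.135, 0.007]
force: [19.3, -14.3, -8.7]
finger_gap: 0.22
finger_force: 30.0
```

Emit:
play_rows:
  rows: [0, 0, 0, 0, 0, 0, 0, 0]

```text
time_s: 24.5
eef_pos: [0.3766, -0.1883, 0.0545]
tool_rot: [3.137, 0.142, 0.006]
force: [13.6, -2.7, -3.1]
finger_gap: 0.22
finger_force: 30.0
```

```bash
python3 -c "
from h import *
s=tool();print(s,rel(s[1]),readout.read_state()['force'])"
```

```text
(24.5, array([ 0.37657428, -0.18829784,  0.05451207]), np.float64(-1.4805327950896963), np.float64(0.9552108255152161)) [[-0.1402  0.1205]] [13.61472046 -2.69293242 -3.12253773]
```

Emit:
play_rows:
  hand: 60
  rows: [0, 0, 0, 0, 0, 0, 0, 0, 0, 0, 0, 0, 0, 0, 50, 0, 0, 0, 110, 0]

```text
time_s: 25.12
eef_pos: [0.3744, -0.1877, 0.1644]
tool_rot: [-3.137, -0.141, 0.003]
force: [1.0, -0.8, 0.4]
finger_gap: 0.598
finger_force: 0.0
```

Emit:
play_rows:
  rows: [0, 0, 40, 0.18, 0, 20, 60, 0.36, 10, 40, 60, 0.54, 30, 60, 60, 0.72, 50, 80, 60, 0.9]

```text
time_s: 25.75
eef_pos: [0.4255, -0.1073, 0.224]
tool_rot: [2.76, 1.5, 0.0]
force: [-0.0, -0.0, -0.4]
finger_gap: 0.596
finger_force: 0.0
```

Emit:
play_rows:
  rows: [15, 15, 0, 0.18, 38, 33, 0, 0.36, 38, 33, 0, 0.54, 38, 33, 0, 0.72, 38, 33, 0, 0.9]

```text
time_s: 26.38
eef_pos: [0.463, -0.075, 0.2237]
tool_rot: [-1.832, -2.552, 0.0]
force: [0.3, -0.5, 0.8]
finger_gap: 0.603
finger_force: 0.0
```

Run:
```python
from h import *
s=tool();print(s,rel(s[1]))
P=eyes.camera_params('wrist');w=save('wrist','w11.png');np.save('P11.npy',P['world_from_camera'])
for t in('head_knob','crank_handle'):
  for m in eyes.masks_of('wrist',t)[:3]:
    v,u=np.nonzero(m['pixels']);p=unproj('wrist',[u.mean(),v.mean()],.085);print(t,m['p'],m['bbox'],p,rel(p))
```

```text
(26.375, array([ 0.46302042, -0.07496054,  0.22370905]), np.float64(0.32544158800750966), np.float64(-0.5403190289431998)) [[-0.1033  0.2581]]
head_knob 0.89 [161.2, 163.9, 205.9, 236.7] [[ 0.49332351 -0.18339508  0.085     ]] [[-0.0341  0.1694]]
crank_handle 0.63 [304.6, 360.3, 32.5, 36.9] [[ 0.57399584 -0.2771278   0.085     ]] [[0.0762 0.1133]]
```

Emit:
play_rows:
  rows: [2, 1, -50, 0.07, 2, 1, -95, 0.07, 2, 1, -125, 0.07, 2, 1, -145, 0.07, 2, 1, -156, 0.07]

```text
time_s: 27.15
eef_pos: [0.4651, -0.0741, 0.0674]
tool_rot: [-1.752, -2.607, 0.0]
force: [-0.2, 0.8, 0.6]
finger_gap: 0.601
finger_force: 0.0
```

Emit:
play_rows:
  hand: 0
  rows: [0, 0, 0, 0, 0, 0, 0, 0, 0, 0, 0, 0, 0, 0, 0, 0, 0, 0, 0, 0]

```text
time_s: 27.78
eef_pos: [0.4668, -0.0745, 0.069]
tool_rot: [1.747, 2.605, 0.002]
force: [12.9, -3.4, -4.2]
finger_gap: 0.254
finger_force: 30.0
```

```bash
python3 -c "
from h import *
s=tool();print(s,rel(s[1]))"
```

```text
(27.775, array([ 0.46676935, -0.07453016,  0.06903917]), np.float64(0.3891470142145259), np.float64(-0.6012447754059822)) [[-0.1   0.26]]
```

Emit:
play_rows:
  rows: [-10, -24, 0, 0, -24, -58, 0, 0, -38, -93, 0, 0, -52, -127, 0, 0, -62, -151, 0, 0]

```text
time_s: 28.4
eef_pos: [0.4042, -0.2267, 0.069]
tool_rot: [1.748, 2.605, 0.002]
force: [18.3, -1.8, -6.3]
finger_gap: 0.252
finger_force: 30.0
```

Emit:
play_rows:
  rows: [-2, -5, 0, 0, -3.4, -8.1, 0, 0, -3.4, -8.1, 0, 0]

```text
time_s: 28.78
eef_pos: [0.4011, -0.2343, 0.069]
tool_rot: [1.748, 2.605, 0.0]
force: [11.4, -6.6, -4.1]
finger_gap: 0.253
finger_force: 30.0
```

Run:
```python
from h import *
s=tool();print(s,rel(s[1]),readout.read_state()['force'],readout.read_state()['finger_gap'])
P=eyes.camera_params('wrist');w=save('wrist','w12.png');np.save('P12.npy',P['world_from_camera'])
sc=save('scene','s12.png')
print(proj('wrist',np.r_[O-.12*ex,.02]),proj('wrist',np.r_[O-.115*ex,.045]),proj('scene',np.r_[O-.115*ex,.03]))
```

```text
(28.775, array([ 0.40108346, -0.23430462,  0.06900995]), np.float64(0.38895613948347996), np.float64(-0.9726877414793721)) [[-0.1001  0.0872]] [11.3519957  -6.56763111 -4.09619583] 0.2526312867073071
[[181.53359658 288.34400949]] [[176.63099622 312.60478771]] [[401.02259566 217.83025847]]
```

Emit:
play_rows:
  hand: 60
  rows: [0, 0, 0, 0, 0, 0, 0, 0, 0, 0, 0, 0, 0, 0, 40, 0, 0, 0, 90, 0]

```text
time_s: 29.5
eef_pos: [0.3991, -0.2328, 0.1582]
tool_rot: [-1.749, -2.607, 0.0]
force: [0.8, -1.0, 0.1]
finger_gap: 0.6
finger_force: 0.0
```

Emit:
play_rows:
  rows: [0, 0, 50, 0, 0, 0, 90, 0, 0, 0, 90, 0, 0, 0, 90, 0]

```text
time_s: 30.0
eef_pos: [0.3995, -0.233, 0.2471]
tool_rot: [-1.749, -2.609, 0.0]
force: [0.2, -0.4, -0.6]
finger_gap: 0.601
finger_force: 0.0
```

Run:
```python
from h import *
s=tool();print(s,rel(s[1]))
P=eyes.camera_params('wrist');w=save('wrist','w13.png');np.save('P13.npy',P['world_from_camera'])
uv=proj('wrist',np.r_[O-.117*ex,.03],P)[0];print(uv)
im=w.astype(int)
m=((im[:,:,0]>90)&(im[:,:,1]<90)&(im[:,:,2]<90)&(im[:,:,0]>1.7*im[:,:,1])).astype(np.uint8); k,l,st,c=cv2.connectedComponentsWithStats(m)
for i in range(1,k):
    if st[i,4]>3:
        p=unproj('',c[i],.02,P); r=rel(p)[0]
        if abs(r[0])<.25 and abs(r[1])<.2: print(st[i],c[i],r)
x,y=np.clip(uv.astype(int),[100,75],[460,345])
a=cv2.resize(w[y-50:y+50,x-65:x+65,::-1],None,fx=6,fy=6,interpolation=cv2.INTER_CUBIC);print(x-65,y-50);cv2.imwrite('pics/c13.png',a)
```

```text
(30.0, array([ 0.39952114, -0.23303054,  0.24706978]), np.float64(0.38936798743041523), np.float64(-0.9725566748381446)) [[-0.102   0.0878]]
[223.9296066  219.11228163]
[220 213   7   6  17] [223.29411765 215.35294118] [-0.1198 -0.0006]
[161 238  22  25 386] [171.64507772 250.1865285 ] [-0.136  -0.0849]
158 169
```

View pics/c13.png

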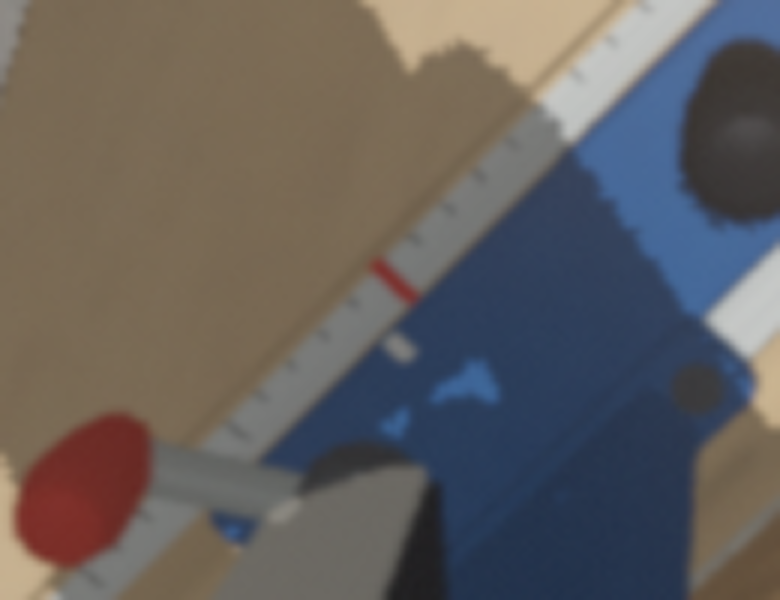

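The pointer is at crop (400,347) and the red mark at (394,281). They sit at different heights, so I correct for parallax.

Run:
```python
from h import *
K=eyes.camera_params('wrist')['camera_matrix']
P2,P13=[dict(camera_matrix=K,world_from_camera=np.load(f'P{n}.npy')) for n in(2,13)]
a=np.array([[536,72],[237,41]])/3+[145-.33,155-.33]; b=np.array([[400,347],[394,281]])/6+[158-.4,169-.4]
for z in(.018,.02,.022,.03,.035,.04,.045,.05,.055): print(z,'ptr w2',rel(unproj('',a[0],z,P2))[0],'w13',rel(unproj('',b[0],z,P13))[0],'mark',rel(unproj('',a[1],z,P2))[0],rel(unproj('',b[1],z,P13))[0])
```

```text
0.018 ptr w2 [-0.1071  0.176 ] w13 [-0.1086 -0.0118] mark [-0.1196 -0.001 ] [-0.1196 -0.0014]
0.02 ptr w2 [-0.1076  0.1757] w13 [-0.1089 -0.011 ] mark [-0.12   -0.0006] [-0.1198 -0.0007]
0.022 ptr w2 [-0.108   0.1754] w13 [-0.1091 -0.0102] mark [-0.1204 -0.0003] [-1.2e-01  1.0e-04]
0.03 ptr w2 [-0.1097  0.1743] w13 [-0.1102 -0.007 ] mark [-0.1219  0.0011] [-0.1208  0.003 ]
0.035 ptr w2 [-0.1108  0.1736] w13 [-0.1109 -0.005 ] mark [-0.1229  0.002 ] [-0.1213  0.0049]
0.04 ptr w2 [-0.1118  0.1729] w13 [-0.1115 -0.003 ] mark [-0.1238  0.0028] [-0.1219  0.0068]
0.045 ptr w2 [-0.1129  0.1722] w13 [-0.1122 -0.001 ] mark [-0.1248  0.0037] [-0.1224  0.0087]
0.05 ptr w2 [-0.114   0.1715] w13 [-0.1129  0.001 ] mark [-0.1258  0.0046] [-0.1229  0.0105]
0.055 ptr w2 [-0.115   0.1708] w13 [-0.1135  0.003 ] mark [-0.1267  0.0054] [-0.1234  0.0124]
```

Emit:
play_rows:
  rows: [-10, 0, 0, -0.18, -25, -10, 0, -0.36, -45, -30, 0, -0.54, -65, -60, 0, -0.72, -80, -90, 0, -0.9]

```text
time_s: 30.68
eef_pos: [0.3187, -0.3236, 0.2467]
tool_rot: [-2.714, -1.58, 0.0]
force: [0.6, -0.1, -0.1]
finger_gap: 0.598
finger_force: 0.0
```

Emit:
play_rows:
  rows: [-9, -25, 0, -0.18, -9, -25, -20, -0.36, -9, -25, -50, -0.54, -9, -25, -90, -0.72, -9, -25, -130, -0.9]

```text
time_s: 31.3
eef_pos: [0.3102, -0.3476, 0.1154]
tool_rot: [-3.131, -0.242, 0.001]
force: [0.7, -0.9, 0.1]
finger_gap: 0.599
finger_force: 0.0
```

Emit:
play_rows:
  rows: [0, 0, 0, -0.07, 0, 0, 0, -0.07]

```text
time_s: 31.55
eef_pos: [0.3103, -0.3477, 0.1167]
tool_rot: [-3.137, -0.142, 0.002]
force: [0.1, 0.5, 0.5]
finger_gap: 0.601
finger_force: 0.0
```

Run:
```python
from h import *
s=tool();print(s,rel(s[1]))
P=eyes.camera_params('wrist');w=save('wrist','w14.png');im=w.astype(int)
for n,Q,im in(('14',P,im),('13',dict(P,world_from_camera=np.load('P13.npy')),cv2.imread('pics/w13.png')[:,:,::-1].astype(int))):
    m=((im[:,:,0]>80)&(im[:,:,0]>2*im[:,:,1])).astype(np.uint8); k,l,st,c=cv2.connectedComponentsWithStats(m)
    for i in range(1,k):
        if st[i,4]>60: p=unproj('',c[i],.076,Q);print(n,st[i],p[0],rel(p))
```

```text
(31.55, array([ 0.31032893, -0.34767328,  0.11668282]), np.float64(-1.480099661738002), np.float64(0.5832567414372872)) [[-0.1409 -0.0521]]
14 [271 213  30  37 838] [ 0.31162135 -0.3510105   0.076     ] [[-0.1385 -0.0547]]
13 [288   0   4  34 135] [ 0.3442713  -0.08103884  0.076     ] [[-0.2109  0.2074]]
13 [161 239  21  24 351] [ 0.31163126 -0.34839212  0.076     ] [[-0.1395 -0.0523]]
```

Emit:
play_rows:
  rows: [0.6, -0.4, -30, 0, 0.6, -0.4, -55, 0, 0.6, -0.4, -62, 0, 0.6, -0.4, -62, 0]

```text
time_s: 32.1
eef_pos: [0.3114, -0.3486, 0.0563]
tool_rot: [3.138, 0.143, 0.0]
force: [-0.8, -0.7, 0.4]
finger_gap: 0.602
finger_force: 0.0
```

Emit:
play_rows:
  hand: 0
  rows: [0, 0, 0, 0, 0, 0, 0, 0, 0, 0, 0, 0, 0, 0, 0, 0, 0, 0, 0, 0]

```text
time_s: 32.72
eef_pos: [0.3117, -0.3489, 0.0563]
tool_rot: [3.137, 0.142, 0.001]
force: [4.0, -4.0, 1.6]
finger_gap: 0.221
finger_force: 30.0
```

```bash
python3 -c "
from h import *
s=tool();print(s,rel(s[1]))"
```

```text
(32.725, array([ 0.31168106, -0.34888946,  0.05627238]), np.float64(-1.480580162572562), np.float64(0.584190277852384)) [[-0.1392 -0.0527]]
```

Emit:
play_rows:
  rows: [0.8, -5.4, 0, 0.11, 3.2, -13.6, 0, 0.28, 6.8, -21.2, 0, 0.45, 11.6, -28, 0, 0.62, 17.3, -34, 0, 0.79]

```text
time_s: 33.35
eef_pos: [0.3277, -0.3824, 0.0561]
tool_rot: [-2.837, -1.345, 0.003]
force: [-10.0, 6.7, 10.6]
finger_gap: 0.217
finger_force: 30.0
```

Emit:
play_rows:
  rows: [0, 0, 0, 0, 0, 0, 0, 0]

```text
time_s: 33.6
eef_pos: [0.3282, -0.3828, 0.0562]
tool_rot: [-2.842, -1.338, 0.002]
force: [-3.7, -1.7, 4.5]
finger_gap: 0.217
finger_force: 30.0
```

```bash
python3 -c "
from h import *
s=tool();print(s,rel(s[1]),readout.read_state()['force'])"
```

```text
(33.6, array([ 0.32822373, -0.38281618,  0.05623647]), np.float64(-0.6907518865201485), np.float64(-0.22107833014485684)) [[-0.111  -0.0778]] [-3.6745962  -1.65121091  4.4905263 ]
```

Emit:
play_rows:
  hand: 60
  rows: [0, 0, 0, 0, 0, 0, 0, 0, 0, 0, 0, 0, 0, 0, 50, 0, 0, 0, 110, 0]

```text
time_s: 34.22
eef_pos: [0.3282, -0.3819, 0.1663]
tool_rot: [-2.84, -1.337, 0.001]
force: [1.2, -0.6, 0.7]
finger_gap: 0.601
finger_force: 0.0
```

Emit:
play_rows:
  rows: [0, 0, 60, 0, 20, 0, 120, 0, 50, 0, 180, 0, 80, 0, 230, 0, 100, -5, 240, 0]

```text
time_s: 34.85
eef_pos: [0.43, -0.3875, 0.4098]
tool_rot: [2.838, 1.338, 0.003]
force: [0.0, -0.0, -0.9]
finger_gap: 0.597
finger_force: 0.0
```

Emit:
play_rows:
  rows: [0, 0, 0, 0, 0, 0, 0, 0]

```text
time_s: 35.1
eef_pos: [0.428, -0.3874, 0.4048]
tool_rot: [-2.841, -1.338, 0.001]
force: [-0.2, -0.3, -0.1]
finger_gap: 0.601
finger_force: 0.0
```

Run:
```python
from h import *
s=tool();print(s,rel(s[1]))
P=eyes.camera_params('wrist');w=save('wrist','w15.png');np.save('P15.npy',P['world_from_camera'])
for m in eyes.masks_of('wrist','crank_handle')[:3]:
    v,u=np.nonzero(m['pixels']);p=unproj('wrist',[u.mean(),v.mean()],.24,P);print(m['p'],m['bbox'],p,rel(p))
c=rel(np.r_[O,0]);uv=proj('wrist',np.r_[O+.0006*ex-.0006*ey,.23],P)[0];print('axis px',uv)
for a in np.arange(0,2.6,.5): print(a,proj('wrist',np.r_[O+.0006*ex-.0006*ey+.05*(-np.cos(a)*ex+np.sin(a)*ey),.272],P)[0].round())
x,y=np.clip(uv.astype(int),[130,100],[430,320]);print(x-130,y-100)
cv2.imwrite('pics/c15.png',cv2.resize(w[y-100:y+100,x-130:x+130,::-1],None,fx=3,fy=3,interpolation=cv2.INTER_CUBIC))
```

```text
(35.1, array([ 0.42803332, -0.38743608,  0.40483301]), np.float64(-0.6907173352949798), np.float64(-0.08910011295066132)) [[-0.0169 -0.0442]]
0.55 [229.3, 106.3, 66.7, 43.9] [[ 0.45241475 -0.32829226  0.24      ]] [[-0.0169  0.0198]]
0.34 [224.7, 163.3, 14.8, 47.5] [[ 0.38610182 -0.35552588  0.24      ]] [[-0.0679 -0.0306]]
axis px [285.44221562 142.01000444]
0.0 [234. 163.]
0.5 [232. 136.]
1.0 [243. 110.]
1.5 [265.  93.]
2.0 [294.  89.]
2.5 [320. 100.]
155 42
```

View pics/c15.png

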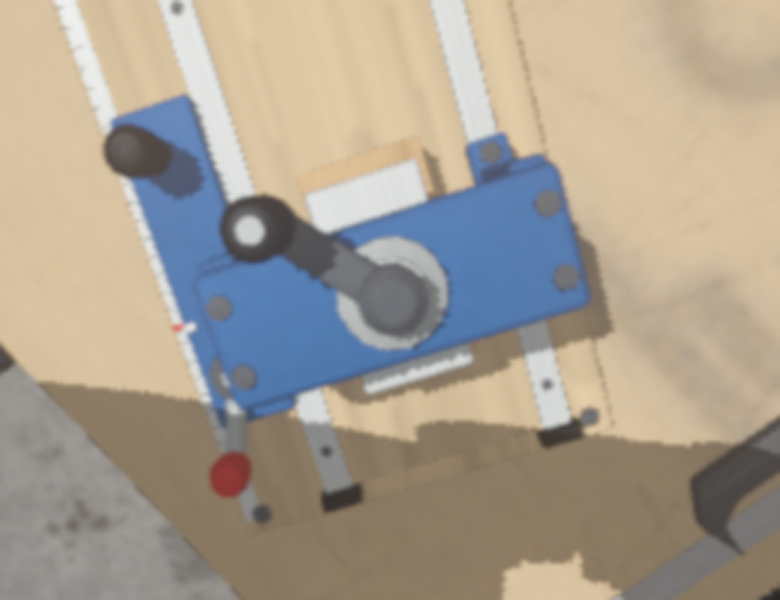

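Head's pointer is on the red mark at crop (185,327) and the lever is clamped. The crank handle's top is at crop (249,231), which puts the crank at about 0.82 rad.

Emit:
play_rows:
  hand: 50
  rows: [8, 40, -20, 0, 15.4, 81, -50, 0, 15.4, 81, -80, 0, 15.4, 81, -95, 0, 15.4, 81, -95, 0]

```text
time_s: 35.83
eef_pos: [0.4434, -0.3067, 0.3103]
tool_rot: [-2.842, -1.337, 0.001]
force: [-0.2, -0.8, -0.1]
finger_gap: 0.5
finger_force: 0.0
```

Run:
```python
from h import *
s=tool();print(s,rel(s[1]))
P=eyes.camera_params('wrist')
w=save('wrist','w16.png')
print('handle from w15',rel(unproj('',np.array([249,231])/3+[155-.33,42-.33],.272,dict(P,world_from_camera=np.load('P15.npy')))), 'axis', )
```

```text
(35.825, array([ 0.44341489, -0.30672746,  0.3103111 ]), np.float64(-0.6913454856730854), np.float64(0.03888749116405683)) [[-0.0334  0.0363]]
handle from w15 [[-0.0331  0.0359]] axis
```

Emit:
play_rows:
  rows: [0, 0, -30, 0, 0, 0, -55, 0, 0, 0, -69, 0, 0, 0, -69, 0]

```text
time_s: 36.38
eef_pos: [0.4439, -0.3068, 0.2421]
tool_rot: [-2.842, -1.338, 0.0]
force: [0.0, 0.2, -0.4]
finger_gap: 0.5
finger_force: 0.0
```

Emit:
play_rows:
  hand: 0
  rows: [0, 0, 0, 0, 0, 0, 0, 0, 0, 0, 0, 0, 0, 0, 0, 0, 0, 0, 0, 0]

```text
time_s: 37.0
eef_pos: [0.4442, -0.3068, 0.2424]
tool_rot: [2.841, 1.338, 0.001]
force: [2.2, -3.9, 4.2]
finger_gap: 0.206
finger_force: 30.0
```

```bash
cat > cr.py <<'E'
from h import *
C=O+.0006*ex-.0002*ey
def ang(p):
    r=rel(p,C)[0]; return np.arctan2(r[1],-r[0]),np.hypot(*r)
def rows(a0,n=5,st=.5):
    f=lambda a:.05*(-np.cos(a)*ex+np.sin(a)*ey)*1000
    return [x for k in range(1,n+1) for x in (*(f(a0+k*st)-f(a0)).round(1).tolist(),0,0)]
E
python3 - <<'E'
from cr import *
s=tool();print(s,rel(s[1]),ang(s[1]),readout.read_state()['finger_gap'])
for k in range(10): print(k,rows(.82+2.5*k))
E
```

```text
(37.0, array([ 0.44423561, -0.30680518,  0.24244204]), np.float64(-0.6906788274189017), np.float64(0.03907711949654043)) [[-0.0326  0.0365]] (np.float64(0.8354279112419957), np.float64(0.049488685575593945)) 0.20644180379144889
0 [24.6, 2.7, 0, 0, 47.5, -6.6, 0, 0, 63.1, -25.9, 0, 0, 67.5, -50.2, 0, 0, 59.8, -73.7, 0, 0]
1 [-18.1, -16.9, 0, 0, -42.0, -23.1, 0, 0, -66.0, -17.0, 0, 0, -84.1, -0.2, 0, 0, -92.0, 23.2, 0, 0]
2 [4.3, 24.4, 0, 0, 19.8, 43.6, 0, 0, 42.7, 53.1, 0, 0, 67.3, 50.5, 0, 0, 87.6, 36.4, 0, 0]
3 [11.1, -22.1, 0, 0, 10.2, -46.8, 0, 0, -2.4, -68.1, 0, 0, -23.7, -80.8, 0, 0, -48.4, -81.6, 0, 0]
4 [-22.1, 11.1, 0, 0, -36.2, 31.4, 0, 0, -38.9, 56.0, 0, 0, -29.4, 78.9, 0, 0, -10.1, 94.4, 0, 0]
5 [24.4, 4.4, 0, 0, 47.8, -3.5, 0, 0, 64.6, -21.6, 0, 0, 70.7, -45.6, 0, 0, 64.6, -69.6, 0, 0]
6 [-16.9, -18.1, 0, 0, -40.4, -25.8, 0, 0, -64.7, -21.4, 0, 0, -83.9, -5.8, 0, 0, -93.3, 17.1, 0, 0]
7 [2.7, 24.6, 0, 0, 16.9, 44.9, 0, 0, 39.1, 55.9, 0, 0, 63.8, 54.9, 0, 0, 85.0, 42.2, 0, 0]
8 [12.5, -21.3, 0, 0, 13.3, -46.1, 0, 0, 2.1, -68.1, 0, 0, -18.3, -82.1, 0, 0, -42.9, -84.7, 0, 0]
9 [-22.8, 9.6, 0, 0, -38.2, 28.9, 0, 0, -42.5, 53.3, 0, 0, -34.5, 76.7, 0, 0, -16.3, 93.5, 0, 0]
```

Emit:
play_rows:
  rows: [24.6, 2.7, 0, 0, 47.5, -6.6, 0, 0, 63.1, -25.9, 0, 0, 67.5, -50.2, 0, 0, 59.8, -73.7, 0, 0]

```text
time_s: 37.62
eef_pos: [0.5041, -0.3804, 0.2423]
tool_rot: [-2.841, -1.339, -0.0]
force: [-14.0, 11.9, 11.1]
finger_gap: 0.204
finger_force: 30.2
```

```bash
python3 -c "
from cr import *
s=tool();print(s,rel(s[1]),ang(s[1]),readout.read_state()['force'],readout.read_state()['finger_gap'])"
```

```text
(37.625, array([ 0.50411996, -0.38041471,  0.24232154]), np.float64(-0.6897727161213619), np.float64(0.0026289225675897258)) [[ 0.0508 -0.0088]] (np.float64(-2.971924962392208), np.float64(0.05093132631298738)) [-14.00628181  11.8861236   11.07440537] 0.2038302026950597
```

Emit:
play_rows:
  rows: [-18.1, -16.9, 0, 0, -42.0, -23.1, 0, 0, -66.0, -17.0, 0, 0, -84.1, -0.2, 0, 0, -92.0, 23.2, 0, 0]

```text
time_s: 38.25
eef_pos: [0.4106, -0.3573, 0.2424]
tool_rot: [2.842, 1.336, -0.001]
force: [14.8, -2.0, 4.8]
finger_gap: 0.204
finger_force: 30.1
```

Emit:
play_rows:
  rows: [4.3, 24.4, 0, 0, 19.8, 43.6, 0, 0, 42.7, 53.1, 0, 0, 67.3, 50.5, 0, 0, 87.6, 36.4, 0, 0]

```text
time_s: 38.88
eef_pos: [0.4996, -0.3207, 0.2424]
tool_rot: [2.842, 1.339, -0.002]
force: [-18.6, -10.9, 9.0]
finger_gap: 0.204
finger_force: 30.2
```

Emit:
play_rows:
  rows: [11.1, -22.1, 0, 0, 10.2, -46.8, 0, 0, -2.4, -68.1, 0, 0, -23.7, -80.8, 0, 0, -48.4, -81.6, 0, 0]

```text
time_s: 39.5
eef_pos: [0.4507, -0.4033, 0.2424]
tool_rot: [2.841, 1.337, 0.001]
force: [4.4, 6.6, 8.5]
finger_gap: 0.209
finger_force: 30.1
```

Emit:
play_rows:
  rows: [-22.1, 11.1, 0, 0, -36.2, 31.4, 0, 0, -38.9, 56.0, 0, 0, -29.4, 78.9, 0, 0, -10.1, 94.4, 0, 0]

```text
time_s: 40.12
eef_pos: [0.4407, -0.3075, 0.2425]
tool_rot: [2.842, 1.337, -0.001]
force: [7.1, -22.6, -1.7]
finger_gap: 0.205
finger_force: 30.1
```

```bash
python3 -c "
from cr import *
s=tool();a=ang(s[1]);print(s,a,(a[0]-10.82+np.pi)%(2*np.pi)-np.pi+10.82,readout.read_state()['force'],readout.read_state()['finger_gap'])
save('side','d17.png')"
```

```text
(40.125, array([ 0.44067426, -0.30747944,  0.24250476]), np.float64(-0.6913487388585221), np.float64(0.035125696279589835)) (np.float64(0.7656824085124239), np.float64(0.05021434058115271)) 13.332053022871596 [  7.09718131 -22.6495029   -1.66711382] 0.20531606327347643
```

Emit:
play_rows:
  rows: [24.4, 4.4, 0, 0, 47.8, -3.5, 0, 0, 64.6, -21.6, 0, 0, 70.7, -45.6, 0, 0, 64.6, -69.6, 0, 0]

```text
time_s: 40.8
eef_pos: [0.5058, -0.3776, 0.2424]
tool_rot: [-2.841, -1.339, -0.0]
force: [-15.9, 10.8, 11.3]
finger_gap: 0.206
finger_force: 30.2
```

Emit:
play_rows:
  rows: [-16.9, -18.1, 0, 0, -40.4, -25.8, 0, 0, -64.7, -21.4, 0, 0, -83.9, -5.8, 0, 0, -93.3, 17.1, 0, 0]

```text
time_s: 41.42
eef_pos: [0.4109, -0.3607, 0.2425]
tool_rot: [2.842, 1.336, -0.002]
force: [14.1, -0.8, 5.7]
finger_gap: 0.207
finger_force: 30.1
```

Emit:
play_rows:
  rows: [2.7, 24.6, 0, 0, 16.9, 44.9, 0, 0, 39.1, 55.9, 0, 0, 63.8, 54.9, 0, 0, 85.0, 42.2, 0, 0]

```text
time_s: 42.05
eef_pos: [0.4975, -0.3181, 0.2424]
tool_rot: [2.842, 1.339, -0.003]
force: [-19.4, -15.7, 9.1]
finger_gap: 0.208
finger_force: 30.2
```

Emit:
play_rows:
  rows: [12.5, -21.3, 0, 0, 13.3, -46.1, 0, 0, 2.1, -68.1, 0, 0, -18.3, -82.1, 0, 0, -42.9, -84.7, 0, 0]

```text
time_s: 42.68
eef_pos: [0.4545, -0.4039, 0.2424]
tool_rot: [2.841, 1.337, 0.001]
force: [4.3, 5.9, 7.6]
finger_gap: 0.204
finger_force: 30.1
```

```bash
python3 -c "
from cr import *
s=tool();a=ang(s[1]);print(s,a,(a[0]-23.32+np.pi)%(2*np.pi)-np.pi+23.32,readout.read_state()['force'],readout.read_state()['finger_gap'])
save('side','d18.png')
print(rows(23.32,5,.53))"
```

```text
(42.675, array([ 0.45448068, -0.40385436,  0.24241241]), np.float64(-0.6908324513011698), np.float64(-0.07749957125303535)) (np.float64(-1.833425828397096), np.float64(0.050843386983952986)) 23.299315400321248 [4.32841482 5.90582634 7.57720212] 0.20406633372999514
[-24.0, 10.5, 0, 0, -39.4, 31.7, 0, 0, -41.9, 57.8, 0, 0, -31.0, 81.6, 0, 0, -9.5, 96.5, 0, 0]
```

Emit:
play_rows:
  rows: [-24.0, 10.5, 0, 0, -39.4, 31.7, 0, 0, -41.9, 57.8, 0, 0, -31.0, 81.6, 0, 0, -9.5, 96.5, 0, 0]

```text
time_s: 43.35
eef_pos: [0.4449, -0.3057, 0.2425]
tool_rot: [2.842, 1.337, -0.001]
force: [5.1, -25.3, -0.8]
finger_gap: 0.209
finger_force: 30.1
```

Emit:
play_rows:
  rows: [0, 0, 0, 0]

```text
time_s: 43.48
eef_pos: [0.4464, -0.3059, 0.2425]
tool_rot: [2.839, 1.339, 0.001]
force: [4.0, -5.2, 4.3]
finger_gap: 0.207
finger_force: 30.1
```

Run:
```python
from cr import *
s=tool();a=ang(s[1]);print(s,a,(a[0]-25.95+np.pi)%(2*np.pi)-np.pi+25.95,readout.read_state()['force'])
print(rows(25.95,1,.2))
save('side','d19.png');save('scene','s19.png')
# red band check
for cam,n in(('side','d18'),('side','d19'),('scene','s19'),('scene','s12')):
    im=cv2.imread(f'pics/{n}.png').astype(int); 
    for h in(.085,.09,.1): 
        u,v=proj(cam,np.r_[C,h])[0].astype(int)
        r=im[v-14:v+15,u-14:u+15]; print(n,h,(u,v),((r[:,:,2]>80)&(r[:,:,2]>1.8*r[:,:,1])).sum())
```

```text
(43.475, array([ 0.44642623, -0.30585608,  0.24250844]), np.float64(-0.6893452682862677), np.float64(0.04184881611648117)) (np.float64(0.8850668158886104), np.float64(0.04974434641243163)) 26.017808044606955 [ 3.99301601 -5.15482023  4.3044521 ]
[9.6, 2.6, 0, 0]
d18 0.085 (np.int64(360), np.int64(186)) 2
d18 0.09 (np.int64(360), np.int64(185)) 2
d18 0.1 (np.int64(360), np.int64(183)) 2
d19 0.085 (np.int64(360), np.int64(186)) 0
d19 0.09 (np.int64(360), np.int64(185)) 0
d19 0.1 (np.int64(360), np.int64(183)) 0
s19 0.085 (np.int64(396), np.int64(191)) 0
s19 0.09 (np.int64(396), np.int64(191)) 0
s19 0.1 (np.int64(396), np.int64(189)) 0
s12 0.085 (np.int64(396), np.int64(191)) 0
s12 0.09 (np.int64(396), np.int64(191)) 0
s12 0.1 (np.int64(396), np.int64(189)) 0
```

Emit:
play_rows:
  rows: [4.6, 1.4, 0, 0, 4.6, 1.4, 0, 0, 4.6, 1.4, 0, 0]

```text
time_s: 43.95
eef_pos: [0.45, -0.3049, 0.2425]
tool_rot: [2.841, 1.338, 0.0]
force: [1.5, -4.6, 6.6]
finger_gap: 0.208
finger_force: 30.1
```

Run:
```python
from cr import *
s=tool();a=ang(s[1]);print(s,a,(a[0]-25.95+np.pi)%(2*np.pi)-np.pi+25.95,readout.read_state()['force'])
for n in('d17','d18','d19'):
    im=cv2.imread(f'pics/{n}.png').astype(int)[165:205,335:385]; m=(im[:,:,2]>60)&(im[:,:,2]>1.5*im[:,:,1]); v,u=np.nonzero(m); print(n,m.sum(),list(zip((u+335).tolist(),(v+165).tolist(),im[v,u].tolist()))[:25])
print(proj('side',np.array([np.r_[C,h] for h in(.072,.08,.09,.1,.19)])).round())
```

```text
(43.95, array([ 0.45003102, -0.30494008,  0.24247109]), np.float64(-0.690652356626519), np.float64(0.048323969109458076)) (np.float64(0.9599054819455168), np.float64(0.049686416654856486)) 26.09264671066386 [ 1.5389625  -4.63565757  6.63160872]
d17 10 [(358, 181, [36, 41, 96]), (359, 181, [40, 42, 100]), (360, 181, [55, 55, 113]), (361, 181, [57, 56, 118]), (362, 181, [50, 52, 109]), (363, 181, [45, 46, 82]), (359, 182, [66, 68, 120]), (360, 182, [30, 32, 126]), (361, 182, [30, 32, 132]), (362, 182, [44, 48, 123])]
d18 9 [(358, 186, [48, 48, 88]), (359, 186, [57, 59, 96]), (360, 186, [69, 68, 104]), (361, 186, [61, 63, 99]), (362, 186, [50, 52, 91]), (358, 187, [63, 62, 95]), (359, 187, [66, 67, 114]), (360, 187, [66, 66, 115]), (361, 187, [63, 64, 117])]
d19 0 []
[[360. 189.]
 [360. 187.]
 [360. 185.]
 [360. 183.]
 [361. 164.]]
```

Emit:
play_rows:
  hand: 50
  rows: [0, 0, 0, 0, 0, 0, 0, 0, 0, 0, 0, 0, 0, 0, 0, 0, 0, 0, 40, 0]

```text
time_s: 44.58
eef_pos: [0.4487, -0.3044, 0.2796]
tool_rot: [-2.838, -1.336, 0.004]
force: [-0.4, -0.2, 0.9]
finger_gap: 0.498
finger_force: 0.0
```

Emit:
play_rows:
  rows: [0, 0, 50, 0, 0, 0, 110, 0, -20, -80, 120, 0, -20, -80, 120, 0, -20, -80, 120, 0]

```text
time_s: 45.2
eef_pos: [0.4291, -0.3858, 0.4012]
tool_rot: [-2.842, -1.335, 0.001]
force: [0.1, -0.3, -0.4]
finger_gap: 0.502
finger_force: 0.0
```

Run:
```python
from cr import *
s=tool();print(s)
P=eyes.camera_params('wrist');w=save('wrist','w20.png')
save('side','d20.png');im=cv2.imread('pics/d20.png').astype(int)[165:205,335:385];print('red',((im[:,:,2]>60)&(im[:,:,2]>1.5*im[:,:,1])).sum())
m=((w[:,:,0]>90)&(w[:,:,0]>1.7*w[:,:,1].astype(float))).astype(np.uint8);k,l,st,c=cv2.connectedComponentsWithStats(m)
for i in range(1,k):
    if st[i,4]>3:
        r=rel(unproj('',c[i],.02,P))[0]; r2=rel(unproj('',c[i],.078,P))[0]
        if abs(r[0])<.2 and abs(r[1])<.2: print(st[i],'z.02',r,'z.078',r2)
dark=cv2.inRange(w,(0,0,0),(60,60,60))
print([proj('wrist',np.r_[C+.05*(-np.cos(a)*ex+np.sin(a)*ey),.272],P)[0].round() for a in(26.0,26.2)])
for q in eyes.masks_of('wrist','board_a')[:2]: print(q['p'],q['bbox'])
```

```text
(45.2, array([ 0.4290618 , -0.38582502,  0.40115866]), np.float64(-0.6925373822804305), np.float64(-0.0840794907074085))
red 0
[225 195  13  15 146] z.02 [-0.1242 -0.0905] z.078 [-0.1102 -0.077 ]
[array([238., 118.]), array([245., 109.])]
0.85 [256.4, 91.0, 56.1, 80.5]
```

```bash
python3 -c "
from cell import job
print(job.close_job())"
```

```text
the job is handed in; nothing more can be done
None
```

Job handed in at about 45 s: both boards (only two were there) are stacked on the white block within about 2 mm by the camera, the head is clamped with its pointer on the red mark, and the crank is at about 26.1 rad (plate pushed up about 8.5 mm), where the red band no longer shows in the side camera.

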